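# Hold the sample cell in the light path

## Robot

A 7-joint arm with a two-finger parallel gripper is mounted at the origin on a cart in front of the work surface, level with it; the furniture and walls round the work are solid. World frame = base frame: x ahead of the robot, y to its left, z up, the work surface at z = 0. Lengths are in m, angles in rad, forces in N, time in s.
With the tool pointing down it reaches from about 0.425 to 0.875 m from the base axis. Payload 4.7 kg.
Tool frame: the origin (TCP) lies on the centre line of the jaws, within the pads' length; the fingertips stand 19 mm ahead of it and the grasp point (between the pads) is the TCP; x points along the fingers, z is the direction in which the jaws open and shut, and the axes are right-handed (so a half turn about x gives the same grasp; the last joint's range is limited). The gripper opens to 87 mm and grips with 3 to 60 N. Pads are 19 mm wide; open, the fingers measure 117 mm over their backs; the gripper's body (75 mm by 190 mm) begins 51 mm behind the grasp point.
Start: joints at [-1.102, 0.321, -0.07, 1.45, 0.023, 1.371, -0.057], TCP at [0.286, 0.584, 0.205] pointing down, gripper open.
Joint ranges: [-2.86, 2.86], [-0.3, 2.09], [-1.38, 1.24], [0.06, 2.45], [-1.56, 4.7], [0.09, 2.05], [-2.69, 2.69]. Speed limits (rad/s): [2.57, 2.57, 3.14, 3.14, 3.14, 3.14, 3.14].

## Interface

Orientations are given as a rotation vector (axis times angle).
In Python, from bench import get_state, get_image, camera_info, close_job gives the robot as it stands.
- The arm moves only by the tool jog_arm, never from a script. Its argument "targets" is a list of rows, each a list of 7 numbers: the turn, a rotation vector about the tool's x, y, z in degrees, then the shift along the tool's x, y, z in cm, then the finger opening in cm, from 0 to 8.7. In form: [[wx, wy, wz, tx, ty, tz, jaw], ...]. A call has 1 to 10 rows; each row shifts and turns the commanded pose from where the row before left it, along the tool's axes as they then stand; what a row does not reach is not made up. A row lasts 1/8 s, in which the tool goes at most 62.5 mm and 10.7 degrees, less where a joint would pass 70% of its speed; a pose out of reach is approached as far as the arm can. A call is refused whole if a number of a shift passes 6.25 or a number of a turn 10.7, either way. A call with a gripper value outside its range is refused whole. The fingers move at their own pace and stop on an object; "squeeze" is the grip in N (left out, the last holds). Time passes only in rows, so rows that do not move let the fingers close. It gives the time, the measured TCP pose, the force and the opening at its end, in the units of the state.
- get_state(): the state, without advancing time (a new reading comes with each control period).
- get_image(name): name is "scene" or "top"; returns (picture, depth): 400x640x3 uint8, red, green, blue; 400x640 float32, m along the optical axis (not along the pixel's ray), 0 where there is no reading.
- camera_info(name): a dict with "intrinsics" (3x3 intrinsics, pixels), "k1" (the pictures are not rectified: a ray, as slopes to the right and down, at radius r is drawn at 1 + k1 r^2 times it, then the intrinsics apply), "world_from_camera" (4x4, takes a point from camera to world coordinates). Camera axes: x right, y up, looking along -z (the intrinsics and any distortion apply to the point x, -y, -z); pixel columns grow to the right and rows downward; lengths in m; the calibration is good to about 2 mm. A picture is of the moment at which its call begins. camera_info takes no time and is no camera call.
- close_job(): hands the job in, once; it reports no verdict.
The state is a dict: "time": time; "joint_positions": joint angles; "qd": joint speeds; "joint_torque": joint torques, N m; "position": TCP position; "tool_rot": TCP orientation; "ft_force": force on the tool from outside, world axes, zero at the start; "torque": the same for the moment, N m; "grip_width": opening from 0.0 (shut) to 1.0 (fully open).
Only numpy, scipy, OpenCV 4.12 (cv2) and the standard library are available. Lean on these libraries where they do the work, as an engineer would, in place of code of your own. Each camera call takes 0.05 s, during which the arm holds its last target.

## Task

Compare the two glass pieces on the double-beam light bridge, touching each of them with the gripper on its broad frosted faces only, never on the clear windows, and keeping them upright. First stand the short reference block centred on the narrow pedestal, its clear windows facing the two barrels, and let go of it; then pick up the taller stoppered sample cell and hold it still in the middle of the open light path, centred between its two barrels and on their axis, upright, with its clear windows facing the barrels and without touching the bridge. Finish while still holding the cell there, and leave everything else on the bench where it is.

Things in the scene. Friction and masses are not known exactly. Their poses are not given: they have to be found in the camera images.
- sample_cell: loose glass sample cell, the taller glass piece, the only one with a black stopper: 40 (x) x 22 (y) x 60 mm, about 80 g; the stopper adds 11 mm on top. Starts upright on the bench. Origin: centre of underside. Body x runs through the two narrow clear windows, y through the two broad whitish frosted faces (38 mm wide, 22 mm apart); z up.
- sample_cell_center (a point): centre of the sample cell's glass, 30 mm above its underside; axes as the cell's
- sample_cell_windows: the two narrow clear windows of the sample cell, 19 mm wide, at x = +-20 mm, fixed to it, same origin and axes; not to be touched by the gripper. The frosted faces stand 1.5 mm proud of the windows' side edges.
- reference_block: loose solid glass reference block, the shorter glass piece, without stopper: 40 (x) x 22 (y) x 44 mm, about 80 g. Starts upright on the bench. Origin: centre of underside. Body x runs through the two narrow clear windows, y through the two broad whitish frosted faces (38 mm wide, 22 mm apart); z up.
- reference_block_windows: the two narrow clear windows of the reference block, 19 mm wide, at x = +-20 mm, fixed to it, same origin and axes; not to be touched by the gripper. The frosted faces stand 1.5 mm proud of the windows' side edges.
- light_bridge: fixed double-beam light bridge: base plate 168 (x) x 188 (y) mm, top 12 mm above the bench. Two light paths along its y, 85 mm above the bench, at x = -55 mm (near the robot, open) and x = +55 mm (far, over a pedestal), each between two facing barrels; highest point 106 mm. Low housings 37 mm high at the two y ends. Origin: centre of underside; z up; yaw varies.
- open_beam (a point): middle of the open (near) light path, on the axis of its two barrels, 85 mm above the bench; axes as the bridge's, light along y. The barrels are 25 mm across, their ends 57 mm from this point to either side along y; below it is only the base plate.
- pedestal_top (a point): centre of the pedestal's flat top in the far light path, 63 mm above the bench; the top is 14 (x) x 34 (y) mm, narrower than the block, with free room for fingers on its x sides. Axes as the bridge's, light along y; barrel ends 57 mm to either side along y.
- flux_jar: bystander, loose, to be left alone: blue jar with yellow-green screw cap, 31 mm across, 49 tall; origin at the centre of its underside
- rosin_tin: bystander, loose, to be left alone: brown round tin, 30 mm across, 25 tall; origin at the centre of its underside
- driver_blue: bystander, loose, to be left alone: blue precision screwdriver lying down, 140 mm long, 13 high; origin at the centre of its underside
- tape_ring: bystander, loose, to be left alone: roll of tape lying flat, 52 mm across, 12 high; origin at the centre of its underside
- tweezers: bystander, loose, to be left alone: bent tweezers lying flat, 126 mm long, 9 high; origin at the centre of its underside
- yellow_carton: bystander, loose, to be left alone: flat yellow carton 50 x 86 x 18 mm; origin at the centre of its underside
Things that resemble listed ones, but are neither listed nor needed, are in the scene too. What is shaped like the reference_block but purple is not meant.

How it is judged:
By the outcome, as a careful person would: the job done as asked, in the order asked, and still so for the second after the job is handed in, while the arm keeps its last pose, push and grip.
It also fails if it takes over 58 s, if anything falls off the work surface, if the arm or the gripper's body presses on something with over 40 N, if the wrist force passes 120 N, or if a joint passes its speed limit or range.

## Working session

There is one attempt and no reset: what is moved stays moved. The work goes in short steps, Python scripts to look and compute and a tool call to move; the robot and the scene stay as the last step left them, time stands still between calls to the robot, and variables do not carry over. Pictures are saved under pics/ and viewed, and the job is handed in when it is done.

Besides the shell and the picture viewer there is one more tool, called after "Emit:" as a command line: name --pt "numbers of a row" for each row, then --argument value for the rest. jog_arm: Moves the arm, as the interface text tells. Its arguments: {"type":"object","properties":{"targets":{"type":"array"},"squeeze":{"type":"number"}},"required":["targets"]}

```bash
mkdir -p pics; ls; python3 - <<'E'
from bench import *
import cv2,numpy as np
np.set_printoptions(precision=4,suppress=True)
print(get_state())
for n in ("scene","top"):
    i,d=get_image(n); cv2.imwrite(f"pics/{n}0.png",i[:,:,::-1]); np.savez(f"{n}0.npz",i=i,d=d); print(camera_info(n))
E
```

```text
pics
{'time': 0.0, 'joint_positions': array([-1.1019,  0.3218, -0.0701,  1.4517,  0.0226,  1.3708, -0.0569]), 'qd': array([-0.0004, -0.0015, -0.0005,  0.0012,  0.    , -0.0002, -0.0019]), 'joint_torque': array([ -0.    , -49.1284,  -0.4038, -31.2527,  -0.064 ,   0.0441,
         0.0002]), 'position': array([0.2853, 0.5834, 0.2038]), 'tool_rot': array([-0.8692,  1.3923,  0.8673]), 'ft_force': array([ 1.2141, -1.1574,  0.2777]), 'torque': array([-0.0062,  0.0049,  0.0243]), 'grip_width': 0.9982745281995905}
{'intrinsics': array([[367.5746,   0.    , 318.8739],
       [  0.    , 367.5746, 197.1008],
       [  0.    ,   0.    ,   1.    ]]), 'k1': 0.00027160182623761246, 'world_from_camera': array([[ 0.8634,  0.3387, -0.3739,  0.0483],
       [-0.5043,  0.5966, -0.6242, -0.5474],
       [ 0.0117,  0.7276,  0.686 ,  0.9584],
       [ 0.    ,  0.    ,  0.    ,  1.    ]])}
{'intrinsics': array([[381.2659,   0.    , 316.8097],
       [  0.    , 381.2659, 198.0404],
       [  0.    ,   0.    ,   1.    ]]), 'k1': -0.05423423571963418, 'world_from_camera': array([[-0.0137,  0.9932, -0.1153,  0.379 ],
       [-0.9998, -0.0117,  0.0177,  0.2438],
       [ 0.0162,  0.1155,  0.9932,  1.1305],
       [ 0.    ,  0.    ,  0.    ,  1.    ]])}
```

View pics/scene0.png

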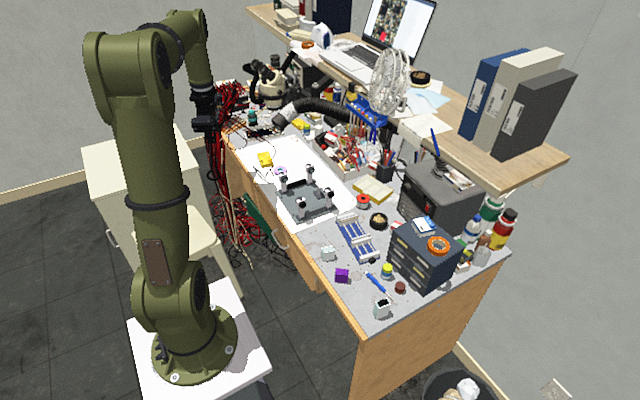

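View pics/top0.png

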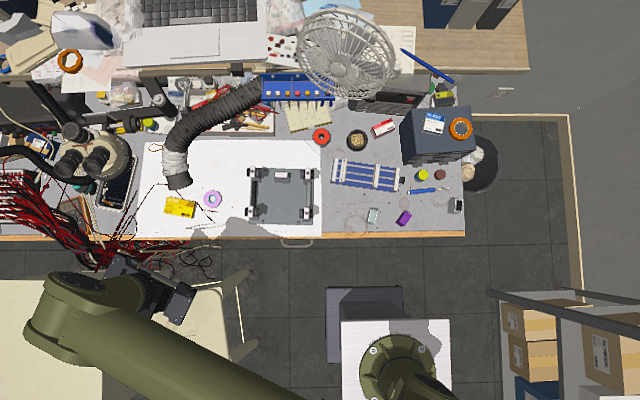

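The top view shows the bridge around (283,195), a clear block at (373,215), a purple decoy at (403,217) and a stoppered cell at (456,205). I'll zoom in.

```bash
cat > h.py <<'E'
import numpy as np,cv2
from bench import *
np.set_printoptions(precision=4,suppress=True)
def ray(ci,u,v):
    K=ci['intrinsics'];s=np.array([(u-K[0,2])/K[0,0],(v-K[1,2])/K[1,1]])
    t=s.copy()
    for _ in range(10): t=s/(1+ci['k1']*(t@t))
    M=ci['world_from_camera'];return M[:3,3],M[:3,:3]@np.array([t[0],-t[1],-1.])
def onz(ci,u,v,z):
    o,d=ray(ci,u,v);return o+d*(z-o[2])/d[2]
def proj(ci,p):
    M=ci['world_from_camera'];c=M[:3,:3].T@(np.asarray(p)-M[:3,3]);s=np.array([c[0],-c[1]])/-c[2]
    s=s*(1+ci['k1']*(s@s));K=ci['intrinsics'];return K[0,0]*s[0]+K[0,2],K[1,1]*s[1]+K[1,2]
def crop(i,x,y,w,h,f,name,grid=10):
    c=cv2.resize(i[y:y+h,x:x+w,::-1],None,fx=f,fy=f,interpolation=cv2.INTER_NEAREST).copy()
    for g in range(x-x%grid+grid,x+w,grid): cv2.putText(c,str(g),((g-x)*f,8),0,.3,(0,0,255)); cv2.line(c,((g-x)*f,8),((g-x)*f,12),(0,0,255))
    for g in range(y-y%grid+grid,y+h,grid): cv2.putText(c,str(g),(0,(g-y)*f),0,.3,(0,0,255))
    cv2.imwrite(name,c)
E
python3 - <<'E'
from h import *
i=np.load('top0.npz')['i']; j=np.load('scene0.npz')['i']
crop(i,240,155,85,75,9,'pics/tb.png'); crop(i,355,160,115,75,6,'pics/tg.png')
crop(j,265,150,85,75,9,'pics/sb.png'); crop(j,310,230,110,95,6,'pics/sg.png')
E
```

```text
(no output)
```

View pics/tb.png

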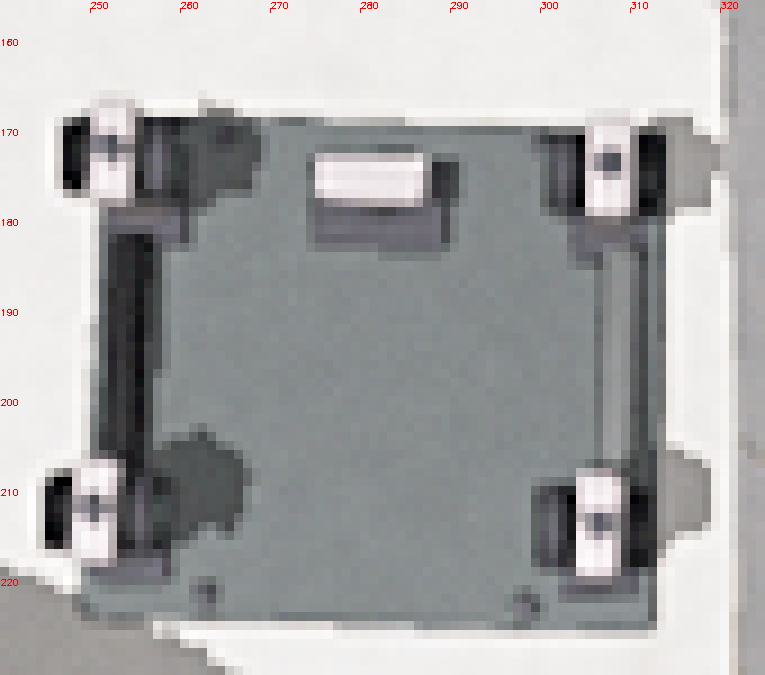

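View pics/tg.png

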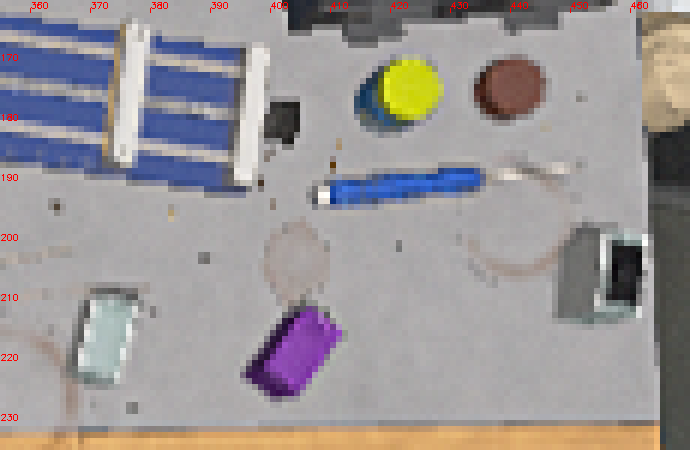

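View pics/sb.png

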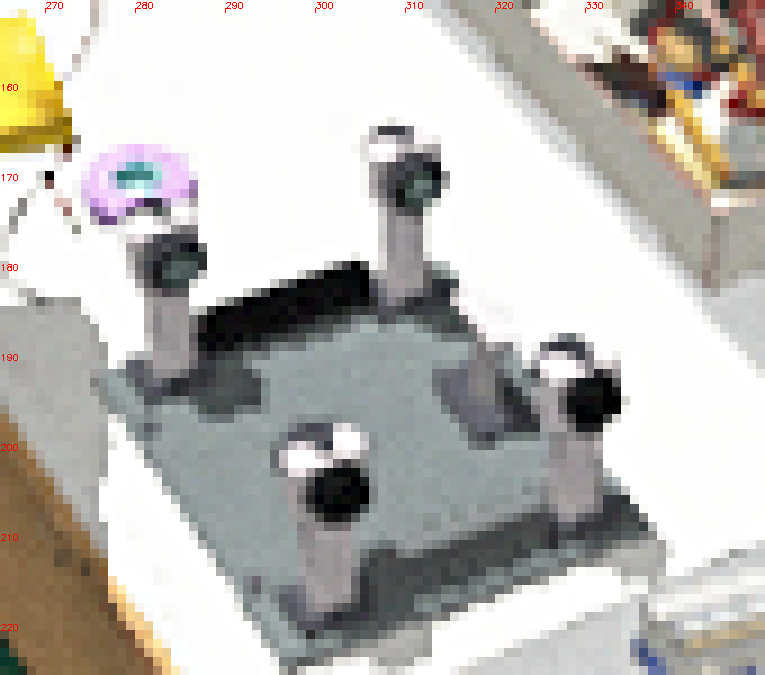

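View pics/sg.png

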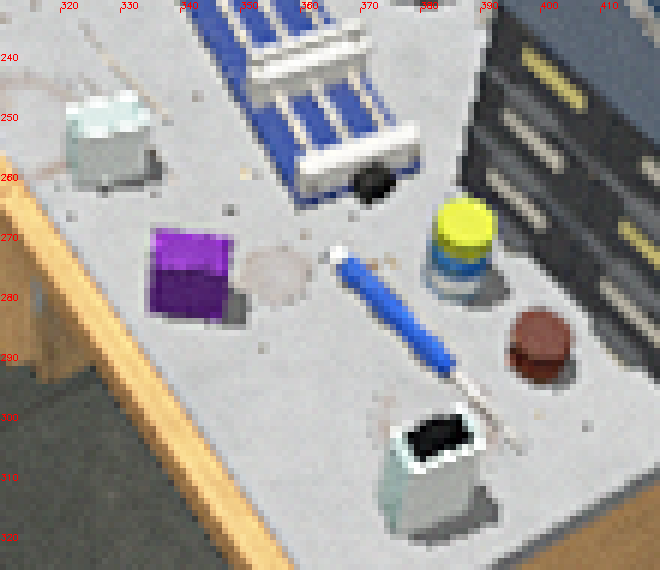

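```bash
cat >> h.py <<'E'
def cloud(n,d):
    ci=camera_info(n);K=ci['intrinsics'];v,u=np.mgrid[0:400,0:640].astype(float)
    p=cv2.undistortPoints(np.stack([u,v],-1).reshape(-1,1,2),K,np.array([ci['k1'],0,0,0])).reshape(400,640,2)
    c=np.stack([p[...,0]*d,-p[...,1]*d,-d],-1);M=ci['world_from_camera'];return c@M[:3,:3].T+M[:3,3]
E
python3 - <<'E'
from h import *
np.set_printoptions(linewidth=250)
for n in('top','scene'):
    z=np.load(n+'0.npz');P=cloud(n,z['d'])
    np.save(n+'P.npy',P)
    if n=='top':
        print((P[205:228,364:382,2]*1000).round().astype(int)); print((P[196:216,444:464,2]*1000).round().astype(int))
        print((P[168:186,270:292,2]*1000).round().astype(int))
    else:
        print((P[244:264,318:338,2]*1000).round().astype(int))
for q in [(250,225),(312,226),(374,216),(403,217),(456,205)]: print(q,P[q[1],q[0]], onz(camera_info('top'),*q,0.03))
E
```

```text
[[   2    0   -3   -1    0   -2   -1    0    3   -3    1    1   -1    0   -2    1    1    1]
 [   1    1    4    2    5    1   -3    3   -1    0   -2    2   -2   -1    1    1    0   -2]
 [  -1    2    1    0   -1    0    0   -1    2    0    1   -3    0   -2   -1    1    0    3]
 [  -2   -5    0    2    1   -1   -3   -3   -3    2   -1   -1    1    2   -3   -2   -5    3]
 [   1    3    0    0    3    0    1   49    3   -2    0    2    5   -1    1   -5    3    1]
 [  -2    0    4   -2    2   21   45   47   43   44   45   43   -4   -2    5    4    2    2]
 [   1   -1   -3   -1   10   28   44   44   43   46   44   43   46   44    0    1   -2    0]
 [   4    3    4    0   13   33   43   42   45   43   47   41   47   45    3   -1    2    5]
 [  -1    1    2    3   16   42   42   44   46   43   45   43   44   44    0   -1    0    1]
 [  -3    1    2   -1   22   45   46   43   46   46   43   47   47    0   -3   -1   -1   -1]
 [  -1    1    1    8   30   45   46   44   47   43   44   44   41   -1   -4    1    2    5]
 [  -1    1    2   15   32   46   44   45   41   45   44   43   40    1    0 
[... 6393 characters left out ...]
3   6  10  15  10  10  10  11   5   7   4   1   3   2  -2  -4   2   2]
 [ -4  -2   2  -2   4   6   8   6   2   4   0  -1   0   1   0   2   2  -1   1   2]
 [ -2   0   0   3   0   1  -4  -3  -1   1  -5  -4   3   2   1   1  -2  -1  -3   1]
 [  1  -2   1   1   2   0   1  -2  -3  -1   0  -1  -2  -2  -1  -2   0   0  -1   1]
 [ -1  -1   0   0   1  -1   2   0  -2  -2  -1  -3   0   2   0  -1  -2  -1   0   1]]
(250, 225) [ 0.4722  0.984  -0.732 ] [0.4308 0.4177 0.03  ]
(312, 226) [0.4748 0.2084 0.0008] [0.4257 0.2392 0.03  ]
(374, 216) [0.6811 0.127  0.0188] [0.4523 0.059  0.03  ]
(403, 217) [0.7701 0.0744 0.0154] [ 0.4482 -0.0257  0.03  ]
(456, 205) [ 0.8161 -0.0756  0.1812] [ 0.4813 -0.1846  0.03  ]
```

```bash
cat >> h.py <<'E'
def blobpts(n,mask,z):
    ci=camera_info(n);v,u=np.nonzero(mask);return np.array([onz(ci,a,b,z)[:2] for a,b in zip(u,v)])
def desc(n,mask,z,lab):
    p=blobpts(n,mask,z)
    # area weight: pixels nearly equal in area
    c=p.mean(0);w,V=np.linalg.eigh(np.cov(p.T));a=np.degrees(np.arctan2(V[1,1],V[0,1]))%180
    r=cv2.minAreaRect((p*1000).astype(np.float32))
    print(lab,n,len(p),'cen',c,'dims',np.sqrt(12*w[::-1])*1000,'ang long',round(a,1),'mar',np.round(r[0],1),np.round(r[1],1),round(r[2],1))
    return c,a
def reg(shape,x0,x1,y0,y1):
    m=np.zeros(shape,bool);m[y0:y1,x0:x1]=1;return m
E
python3 - <<'E'
from h import *
T=np.load('topP.npy');S=np.load('sceneP.npy');sh=T.shape[:2]
t=T[...,2];s=S[...,2]
def big(m):
    n,l,st,_=cv2.connectedComponentsWithStats(m.astype(np.uint8));k=1+st[1:,4].argmax();return l==k
desc('top',big((t>.038)&(t<.055)&reg(sh,362,384,203,230)),.044,'block')
desc('scene',big((s>.0395)&(s<.055)&reg(sh,316,340,240,266)),.044,'block')
desc('top',big((t>.054)&(t<.08)&reg(sh,444,464,194,218)),.060,'cell')
desc('top',big((t>.0675)&(t<.08)&reg(sh,444,464,194,218)),.071,'stopper')
desc('scene',big((s>.054)&(s<.085)&reg(sh,368,395,293,322)),.060,'cell')
i=np.load('top0.npz')['i'];j=np.load('scene0.npz')['i']
dk=i.max(2)<60; desc('top',big(dk&reg(sh,444,464,194,218)),.071,'stopcol')
dk=j.max(2)<50; desc('scene',big(dk&reg(sh,368,395,293,312)),.071,'stopcol')
desc('top',big((t>.05)&(t<.08)&reg(sh,270,292,168,184)),.063,'ped')
np.set_printoptions(linewidth=250)
print((t[164:182,244:264]*1000).round().astype(int))
print((t[204:222,296:316]*1000).round().astype(int))
print((s[295:322,370:394]*1000).round().astype(int))
print((s[180:204,310:324]*1000).round().astype(int))
E
```

```text
block top 110 cen [0.4504 0.0667] dims [39.865 22.661] ang long 163.2 mar [450.3  66.7] [22.3 39.9] 74.2
block scene 78 cen [0.4477 0.0642] dims [40.4311 24.4221] ang long 167.1 mar [447.7  64.3] [25.2 39.6] 70.4
cell top 110 cen [ 0.4773 -0.1777] dims [38.6814 24.4421] ang long 167.5 mar [ 477.7 -177.5] [24.5 38.1] 79.7
stopper top 13 cen [ 0.4775 -0.1782] dims [13.222   8.3512] ang long 80.5 mar [ 477.3 -177.4] [11.6  5.7] 89.3
cell scene 119 cen [ 0.474  -0.1811] dims [40.4782 24.4569] ang long 173.1 mar [ 474.1 -181.4] [24.8 40.5] 81.9
stopcol top 43 cen [ 0.4774 -0.1766] dims [27.1205 13.6092] ang long 169.1 mar [ 476.8 -176.5] [12.8 25.9] 79.6
stopcol scene 46 cen [ 0.4723 -0.1834] dims [26.3628 14.5866] ang long 175.3 mar [ 473.1 -182.9] [14.7 26.8] 82.8
ped top 59 cen [0.5697 0.327 ] dims [34.4792 14.0894] ang long 89.1 mar [569.8 326.9] [31.3 11.5] 89.3
[[   1   -1    1    1    2   -1    4    1    0    0    3    0    0    2 1130    5    1    2    2    3]
 [   1   -1    2    2   -3    2    6    0   -2    1    4    1    1    1    2    4    3    2   -3    3]
 [  -2   -1    4   
[... 6875 characters left out ...]
2  14  19  18  18  15  32  32  29  23  13  11  11]
 [ 11  10  14  17  20  21  17  28  23  30  18  20  15   9]
 [ 11   8  10  13  16  16  20  25  23  18  18  19  21  14]
 [ 15  15  14  12  13  16  18  17  19  20  20  16  20  17]
 [ 14  11  10  10  11  16  15  13  16  23  17  19  17  19]
 [ 14  11  13  14  15   9  15  15  14  17  16  15  15  13]
 [ 12  13   8   8  13  11  13  18  16  14  15  12  12  11]
 [ 12  11  15  11  11  12   6  10  17  10  13  14  12   7]
 [ 14  10  13  13  13  10  13   9  11  11  11  12  12  12]
 [  9  13  11  11  10  14  15  12  13  10  10  13  13  14]
 [  7  11  12  11  14  12  11   8  13  12  12  12   9   9]
 [ 10  11  12  11  13  12  13   9  13   9  14  16  16  12]]
```

```bash
python3 - <<'E'
from h import *
T=np.load('topP.npy');S=np.load('sceneP.npy');t=T[...,2];s=S[...,2]
ci=camera_info('top');cs=camera_info('scene')
i=np.load('top0.npz')['i'].astype(float).mean(2)
# knobs, darkness-weighted in white collar
K=[]
for (u,v) in [(251,171.5),(306.5,173),(249.5,211.5),(305.5,213)]:
    u0,v0=int(round(u)),int(round(v));y,x=np.mgrid[v0-2:v0+3,u0-2:u0+3];w=np.clip(210-i[v0-2:v0+3,u0-2:u0+3],0,None)
    # restrict to the collar
    w[:,0]=0 if w[:,0].mean()>80 else w[:,0]; w[:,-1]=0 if w[:,-1].mean()>80 else w[:,-1]
    c=((w*x).sum()/w.sum(),(w*y).sum()/w.sum());p=onz(ci,*c,.1055);K.append(p[:2]);print(np.round(c,2),p)
K=np.array(K);print('mean',K.mean(0))
f=lambda d:np.degrees(np.arctan2(d[1],d[0]))
print('yaw from y pairs',f(K[0]-K[1])-90,f(K[2]-K[3])-90,'x pairs',f(K[0]-K[2]),f(K[1]-K[3]), [np.linalg.norm(a) for a in (K[0]-K[1],K[2]-K[3],K[0]-K[2],K[1]-K[3])])
def linefit(ci,pix,z,lab):
    p=np.array([onz(ci,*q,z)[:2] for q in pix]);l=cv2.fitLine(p.astype(np.float32),cv2.DIST_HUBER,0,.01,.01).ravel()
    print(lab,len(p),'ang',round(np.degrees(np.arctan2(l[1],l[0]))%180,2),'pt',l[2:])
# grayscale subpixel edges on plate, near and far
def sub(col,thr,rng): 
    for k in range(rng[0],rng[1]):
        a,b=col[k],col[k+1]
        if (a-thr)*(b-thr)<=0 and a!=b: return k+(thr-a)/(b-a)
pn=[];pf=[]
for u in range(262,310):
    c=i[:,u];r=sub(c,185,(221,229)); 
    if r: pn.append((u,r))
for u in range(270,297):
    r=sub(i[:,u],185,(164,170))
    if r: pf.append((u,r))
linefit(ci,pn,.012,'near edge'); linefit(ci,pf,.012,'far edge')
pr=[]
for v in range(182,206):
    r=sub(i[v],180,(310,316)); 
    if r: pr.append((r,v))
linefit(ci,pr,.012,'right edge?')
def edge_r(m,rows,c0,c1): return [(c0+np.nonzero(m[v,c0:c1])[0].max()+.5,v) for v in rows]
linefit(ci,edge_r(t>.03,range(212,223),362,384),.044,'block right')
linefit(ci,edge_r(t>.03,range(201,212),444,463),.060,'cell right')
def edge_t(m,cols,r0,r1): return [(u,r0+np.nonzero(m[r0:r1,u])[0].min()-.5) for u in cols]
linefit(cs,edge_t(s>.03,range(321,332),240,266),.044,'block sc left(upper)')
linefit(cs,edge_t(s>.03,range(375,386),290,320),.060,'cell sc upper')
E
```

```text
[251.58 170.78] [0.5748 0.4025 0.1055]
[307.17 172.57] [0.5681 0.2509 0.1055]
[250.15 210.96] [0.465  0.4056 0.1055]
[306.5  212.75] [0.4584 0.2539 0.1055]
mean [0.5166 0.3282]
yaw from y pairs -2.528643490053369 -2.507216845594087 x pairs -1.63929986487605 -1.5616767793777315 [np.float64(0.15167639766364227), np.float64(0.15182434272186343), np.float64(0.10988629970649579), np.float64(0.10983192641864564)]
near edge 48 ang 87.69 pt [0.4331 0.3237]
far edge 27 ang 86.93 pt [0.6    0.3225]
right edge? 24 ang 179.2 pt [0.5197 0.2334]
block right 11 ang 163.08 pt [0.4492 0.0551]
cell right 11 ang 169.44 pt [ 0.476 -0.19 ]
block sc left(upper) 11 ang 165.89 pt [0.4511 0.078 ]
cell sc upper 11 ang 170.57 pt [ 0.4749 -0.1689]
```

```bash
cat > plan.py <<'E'
from h import *
from scipy.spatial.transform import Rotation as Ro
def plan(x,y,z,jawdeg):
    """target tcp, tool x down, jaw axis heading jawdeg (mod 180, nearest); prints turn (deg, tool) then shift in TURNED tool frame and in current frame (cm)"""
    s=get_state();R=Ro.from_rotvec(s['tool_rot']);m=R.as_matrix();p=np.array(s['position'])
    best=None
    for a in (jawdeg,jawdeg+180):
        a=np.radians(a);zx=np.array([np.cos(a),np.sin(a),0]);xx=np.array([0,0,-1.]);yx=np.cross(zx,xx)
        G=Ro.from_matrix(np.c_[xx,yx,zx]);D=(R.inv()*G)
        if best is None or D.magnitude()<best[1].magnitude(): best=(G,D)
    G,D=best;d=np.array([x,y,z])-p
    print('t',s['time'],'pos',p,'jaw heading',round(np.degrees(np.arctan2(m[1,2],m[0,2])),2),'toolx',m[:,0],'q',s['joint_positions'],'F',s['ft_force'],'w',s['grip_width']*8.7)
    print('turn deg',np.degrees(D.as_rotvec()),'| shift cm in turned frame',G.as_matrix().T@d*100,'| in current',m.T@d*100)
E
python3 -c "
from plan import *
plan(.4495,.066,.13,75)"
```

```text
t 0.1 pos [0.2854 0.5835 0.2039] jaw heading 63.94 toolx [-0.0006 -0.0015 -1.    ] q [-1.1019  0.3217 -0.0701  1.4515  0.0226  1.3708 -0.0569] F [-0.6324  0.0287  0.608 ] w 8.711321226529918
turn deg [-11.055   -0.0936  -0.0036] | shift cm in turned frame [  7.3913 -29.2473 -45.7337] | in current [  7.4588 -37.4734 -39.2647]
```

Emit:
jog_arm --pt "-5.8 0 0 0 0 0 8" --pt "-5.8 0 0 0 0 -2 7" --pt "0 0 0 0 -2 -4 6" --pt "0 0 0 0 -3 -4.5 6" --pt "0 0 0 0 -3 -4.5 6" --pt "0 0 0 0 -3 -4.5 6" --pt "0 0 0 0 -3 -4.5 6" --pt "0 0 0 0 -3 -4.5 6" --pt "0 0 0 0 -3 -4.5 6" --pt "0 0 0 0 -3 -4.5 6" --squeeze 12

```text
time: 1.35
position: [0.4129, 0.1622, 0.2047]
tool_rot: [-1.021, 1.318, 1.021]
ft_force: [1.2, 0.3, 0.5]
grip_width: 0.691
```

```bash
python3 -c "
from plan import *
plan(.449,.0655,.10,74.5)"
```

```text
t 1.35 pos [0.4129 0.1622 0.2047] jaw heading 75.55 toolx [ 0.0001  0.0002 -1.    ] q [-0.6838 -0.1318  0.2295  1.9391  0.0306  1.3309  0.8551] F [1.2324 0.2651 0.5081] w 6.009541010581976
turn deg [ 1.0476  0.0131 -0.0001] | shift cm in turned frame [10.4688 -6.0636 -8.3497] | in current [10.4669 -5.9099 -8.4615]
```

Emit:
jog_arm --pt "1 0 0 0 -2 -2.8 6" --pt "0 0 0 2 -2 -2.8 6" --pt "0 0 0 3 -1.5 -2 6" --pt "0 0 0 3 -0.5 -0.7 6" --pt "0 0 0 2 0 0 6" --pt "0 0 0 0 0 0 6" --pt "0 0 0 0 0 0 6"

```text
time: 2.22
position: [0.4494, 0.0685, 0.1056]
tool_rot: [-1.009, 1.324, 1.008]
ft_force: [-0.5, 0.5, -0.8]
grip_width: 0.691
```

```bash
python3 -c "
from plan import *
plan(.449,.0655,.03,74.5)
i,d=get_image('scene');np.savez('s1.npz',i=i,d=d);crop(i,290,190,100,100,6,'pics/s1.png')"
```

```text
t 2.225 pos [0.4494 0.0685 0.1056] jaw heading 74.57 toolx [ 0.001   0.0003 -1.    ] q [-0.5854 -0.0309  0.3723  2.0535  0.0124  1.1159  1.0827] F [-0.4928  0.4671 -0.7921] w 6.008714755573886
turn deg [0.0651 0.0313 0.05  ] | shift cm in turned frame [ 7.5585 -0.0368 -0.3003] | in current [ 7.5583 -0.0299 -0.3044]
```

View pics/s1.png

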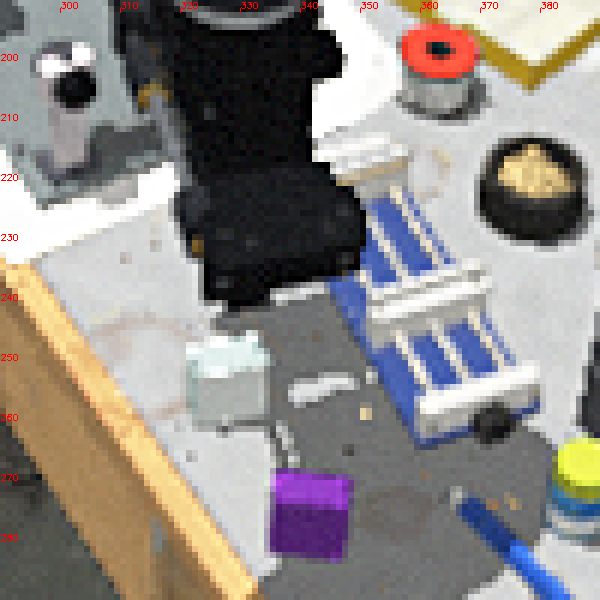

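```bash
python3 -c "
from plan import *
c=camera_info('scene');print(proj(c,[.4494,.0685,.1056]),proj(c,[.4494,.0685,.0866]),proj(c,[.4494,.0685,.157]))
a=np.radians(74.5)
for k in(-.03,.03,-.055,.055): print(k,proj(c,[.4494+k*np.cos(a),.0685+k*np.sin(a),.0866]))
P=cloud('scene',np.load('s1.npz')['d']);np.set_printoptions(linewidth=250)
print((P[210:262:2,312:358:2,2]*1000).round().astype(int))
"
```

```text
(np.float64(327.3219492428255), np.float64(235.56907101830964)) (np.float64(327.1527026995826), np.float64(239.6131903116884)) (np.float64(327.8002012615982), np.float64(224.14140048881467))
-0.03 (np.float64(329.84193317526757), np.float64(247.02051419797775))
0.03 (np.float64(324.56160032765257), np.float64(232.4761590501297))
-0.055 (np.float64(332.16200515299437), np.float64(253.41101711921345))
0.055 (np.float64(322.4734892414448), np.float64(226.72458950636764))
[[ 33  37 210  30 232 244 258 271 270 267 266 267 264 265 263   1  -2   2  -4  -3   0   3  -1]
 [ 32  25 206 209 171 242 250 261 263 261 261 258 255 256 256   1  -2  -1   1  -5  -1   0  -1]
 [ 21  10  11 209 161 234 245 255 257 254 250 250 250 248 247  -2   4  33  32  33  31  32  -2]
 [ 11  12  12 209 209 232 244 249 248 245 241 243 239 241 239  35  30  34  30  46  48  47  47]
 [  8   3   1 207 209 156 238 240 240 237 238 236 238 238 238 234 217  51  50  45  39  42  37]
 [ -1   3   1   1 209 146 237 234 235 235 236 958 237 238 236 238 215  41  39  32  33  32  25]
 [ -1   1   0  -1 215 218 228 235 235 234 234 236 236 236
[... 1143 characters left out ...]
1   0   0   4   2   7  27  19  23]
 [  4   0   0   0   0  43  42  43  43  44  41   1   1  -2   0  -1   0  -1   0   9   7   9  20]
 [  1   0  -2   0  -1  44  48  42  44  45  40  -1   1  -1  -3  -5  -1  -1   0  -1   9   9  10]
 [ -2  -3  -2   1   2  46  42  43  40  41  38   0  -1  -1  -4  -2  -1  -2   2   1   5  11  11]
 [ -1  -4  -1   0   0  37  40  37  33  28  27  -1   0  -2   1   1   3  -1  -5  -4  -1  11  10]
 [ -1   0   0   2   4  27  23  23  22  21  16  -3   3  -3   0   0   0  -1  -5  -2   2   6  10]
 [  1   1  -3   2   3  18  14  17  10   7   9  -2  -5  -3   1  -4  -3  -1   2   1   3   0   6]
 [  1   5  -1   4   1   9   7   2  -2   2   2  -2  -3   1   1  -1   0  -1   0  -2   0  -1  -1]]
```

```bash
python3 -c "
from plan import *
i,d=get_image('scene');np.savez('s2.npz',i=i,d=d);crop(i,310,225,40,45,14,'pics/s2.png',5)
t,e=get_image('top');np.savez('t2.npz',i=t,d=e);crop(t,340,165,80,70,9,'pics/t2.png')
P=cloud('scene',d)
for v in range(234,250,1):
  for u in (322,326,330,334): print(v,u,P[v,u],end=' ; ')
  print()
print(get_state()['qd'])
"
```

```text
234 322 [0.4865 0.1593 0.0008] ; 234 326 [ 0.3924 -0.0124  0.2264] ; 234 330 [ 0.4044 -0.0132  0.2204] ; 234 334 [ 0.4141 -0.0178  0.2194] ; 
235 322 [ 0.4846  0.1561 -0.0001] ; 235 326 [ 0.3914 -0.0141  0.2246] ; 235 330 [ 0.4029 -0.0158  0.2198] ; 235 334 [ 0.4171 -0.0138  0.2096] ; 
236 322 [ 0.4832  0.1536 -0.002 ] ; 236 326 [ 0.392  -0.0133  0.2195] ; 236 330 [ 0.4072 -0.0096  0.207 ] ; 236 334 [ 0.4181 -0.0126  0.2037] ; 
237 322 [0.4789 0.1465 0.0025] ; 237 326 [ 0.3968 -0.0061  0.2054] ; 237 330 [ 0.406  -0.0116  0.2057] ; 237 334 [ 0.4177 -0.0134  0.2006] ; 
238 322 [0.4764 0.1424 0.0029] ; 238 326 [ 0.3958 -0.0078  0.2035] ; 238 330 [ 0.4084 -0.0082  0.1966] ; 238 334 [ 0.4182 -0.013   0.1958] ; 
239 322 [ 0.4756  0.1408 -0.0003] ; 239 326 [ 0.0483 -0.5474  0.9584] ; 239 330 [ 0.4076 -0.0097  0.1944] ; 239 334 [0.4463 0.0273 0.1336] ; 
240 322 [0.4731 0.1367 0.0003] ; 240 326 [ 0.3973 -0.0059  0.1925] ; 240 330 [0.4365 0.0334 0.1287] ; 240 334 [0.447 0.028 0.128] ; 
241 322 [0.4709 0.1329 0.0002] ; 241 326 [ 0.4829  0.1267 -0.0004] ; 241 330 [0.4358 0.032  0.1259] ; 241 334
[... 490 characters left out ...]
45 326 [ 0.4746  0.1128 -0.0018] ; 245 330 [0.4825 0.1006 0.0064] ; 245 334 [0.496  0.0969 0.0021] ; 
246 322 [0.4595 0.1138 0.0011] ; 246 326 [0.4715 0.1078 0.0003] ; 246 330 [0.4641 0.0729 0.042 ] ; 246 334 [ 0.4954  0.0956 -0.0014] ; 
247 322 [0.4567 0.1091 0.0026] ; 247 326 [0.4499 0.0741 0.0444] ; 247 330 [0.4616 0.069  0.0427] ; 247 334 [0.4922 0.0908 0.0005] ; 
248 322 [0.4374 0.0778 0.0431] ; 248 326 [0.4485 0.0718 0.0428] ; 248 330 [0.4594 0.0653 0.043 ] ; 248 334 [ 0.4909  0.0885 -0.0015] ; 
249 322 [0.4355 0.0746 0.0427] ; 249 326 [0.4462 0.068  0.0432] ; 249 330 [0.4569 0.0613 0.0439] ; 249 334 [ 0.4899  0.0866 -0.0041] ; 
[ 0.001  -0.0003  0.0006  0.0045  0.0003 -0.001  -0.0008]
```

View pics/s2.png

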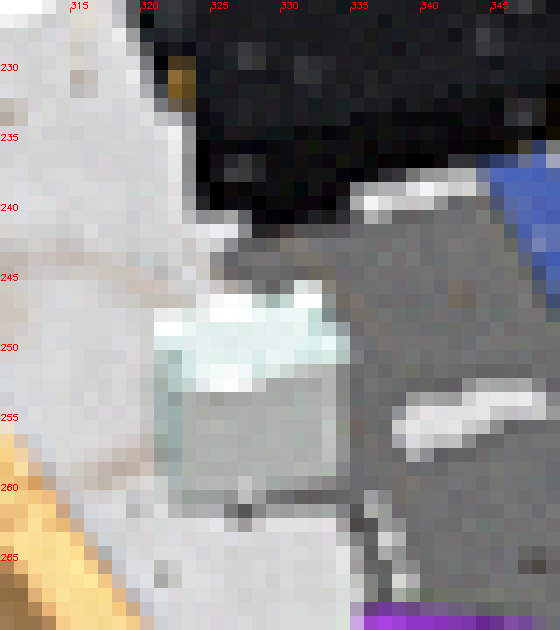

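View pics/t2.png

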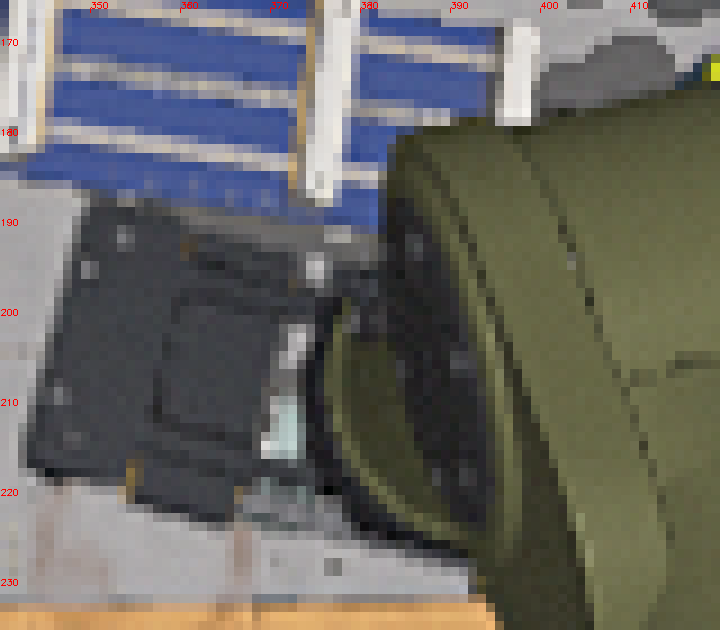

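```bash
python3 -c "
from plan import *
np.set_printoptions(linewidth=250)
c=camera_info('top');P=cloud('top',np.load('t2.npz')['d'])
for z in (.087,.157,.2,.25): print(z,proj(c,[.4494,.0685,z]))
print((P[186:230:2,340:392:2,2]*1000).round().astype(int))
a=np.radians(74.5);m=(P[...,2]>.05)&(P[...,2]<.45)&reg(P.shape[:2],335,400,180,232)
Q=P[m]-[.4494,.0685,.1056];J=Q[:,0]*np.cos(a)+Q[:,1]*np.sin(a);L=-Q[:,0]*np.sin(a)+Q[:,1]*np.cos(a)
h=Q[:,2]
for lo in np.arange(-.06,.2,.02):
  k=(h>=lo)&(h<lo+.02)
  if k.sum(): print('top',round(lo,2),k.sum(),'J',J[k].min(),J[k].max(),'L',L[k].min(),L[k].max())
P=cloud('scene',np.load('s2.npz')['d'])
m=(P[...,2]>.06)&(P[...,2]<.45)&reg(P.shape[:2],312,356,180,252)
Q=P[m]-[.4494,.0685,.1056];J=Q[:,0]*np.cos(a)+Q[:,1]*np.sin(a);L=-Q[:,0]*np.sin(a)+Q[:,1]*np.cos(a)
h=Q[:,2]
for lo in np.arange(-.06,.2,.02):
  k=(h>=lo)&(h<lo+.02)
  if k.sum(): print('sc',round(lo,2),k.sum(),'J',J[k].min(),J[k].max(),'L',L[k].min(),L[k].max())
"
```

```text
0.087 (np.float64(374.025810253024), np.float64(215.6608695473172))
0.157 (np.float64(378.5233407971205), np.float64(213.76358133324902))
0.2 (np.float64(381.61601142459045), np.float64(212.45849872905268))
0.25 (np.float64(385.58511982505775), np.float64(210.78304447592))
[[   3    5   -1    0    5    4    7   10   11   12   10    9    7   12    7    7   39   53   39    5    8  486  501  514  517  527]
 [   2   -1   -2   -2   -1  236  238  238  238    2    0   10    9   11   11   11   16   20   26    7   11  484  502  513  522  526]
 [   1    0    2    1  232  237  238  239  235  237    3   -2   -5   -3    2   -1    1   -2    6   11   12  484  501  515  522  525]
 [   2    0   -1    2  237  236  233  237  234  235  212  221  218  217    3    2    3    0   -2   -1   -2  481  497  510  520  525]
 [  -1    1    2    1  233  236  235  236  233  236  234  216  215  217  218  219  220    0    1    2    0  477  496  510  520  526]
 [   0   -2    1   -3  233  239  240  237  235  235  240  238  240  237  218  219  214    1  395  393  397  473  492  506  519  526]
 [  -1    0    1  231  235  
[... 2974 characters left out ...]
443126493
sc 0.06 2 J 0.040388197384256995 0.04217357409881098 L 0.012755708881301323 0.01319698168464532
sc 0.08 97 J -0.08990477432840148 0.08118267349535752 L -0.034334955412879016 0.039706767641851715
sc 0.1 216 J -0.09656020814260609 0.0807628051149163 L -0.03506525179308934 0.039581693515696556
sc 0.12 504 J -0.09806492823923589 0.09497347256562162 L -0.034905669419155995 0.03889317271673506
sc 0.14 97 J -0.05302326434892706 -0.01755949193503599 L -0.020707418211493425 0.026958729761971743
sc 0.16 108 J -0.05303796552459942 0.0030134068221509686 L -0.03231427595946254 0.03878770375395439
sc 0.18 363 J -0.05345060544489194 0.015054106465037444 L -0.035655198781570474 0.03941210267014024
```

Emit:
jog_arm --pt "0 0 0 2 0 -0.2 6" --pt "0 0 0 2 0 0 6" --pt "0 0 0 1.8 0 0 6" --pt "0 0 0 0.3 0 0 6" --pt "0 0 0 0 0 0 6"

```text
time: 3.0
position: [0.449, 0.0665, 0.0445]
tool_rot: [-1.008, 1.324, 1.008]
ft_force: [1.2, 0.5, 0.5]
grip_width: 0.69
```

```bash
python3 -c "
from plan import *
plan(.4502,.0665,.03,74)
i,d=get_image('scene');np.savez('s3.npz',i=i,d=d);crop(i,310,225,40,45,14,'pics/s3.png',5)
P=cloud('scene',d)
for v in range(238,256,1):
  for u in (322,326,328,330,332,334): print(v,u,(P[v,u]*1000).round(),end=' ; ')
  print()
"
```

```text
t 3.0 pos [0.449  0.0665 0.0445] jaw heading 74.55 toolx [ 0.0009  0.0003 -1.    ] q [-0.5773  0.0489  0.382   2.1169 -0.0221  0.9785  1.1178] F [1.1995 0.4524 0.4523] w 6.003938684891112
turn deg [0.5519 0.0303 0.0455] | shift cm in turned frame [ 1.4511 -0.119   0.0362] | in current [ 1.4513 -0.1182  0.0343]
238 322 [409.  34. 153.] ; 238 326 [408.  12. 177.] ; 238 328 [413.   9. 176.] ; 238 330 [420.   9. 173.] ; 238 332 [423.   4. 176.] ; 238 334 [427.  -1. 178.] ; 
239 322 [406.  29. 156.] ; 239 326 [407.   9. 175.] ; 239 328 [413.   8. 173.] ; 239 330 [417.   5. 174.] ; 239 332 [422.   2. 174.] ; 239 334 [427.  -1. 174.] ; 
240 322 [404.  25. 157.] ; 240 326 [405.   6. 175.] ; 240 328 [411.   4. 174.] ; 240 330 [415.   1. 175.] ; 240 332 [420.  -1. 173.] ; 240 334 [425.  -4. 175.] ; 
241 322 [403.  24. 153.] ; 241 326 [404.   4. 174.] ; 241 328 [408.   1. 175.] ; 241 330 [413.  -2. 174.] ; 241 332 [418.  -5. 176.] ; 241 334 [423.  -7. 174.] ; 
242 322 [392.   6. 174.] ; 242 326 [402.   1. 174.] ; 242 328 [407.  -1. 173.] ; 242 330 [411.  -6. 176.] ; 242 332 [415.  -9. 176.] ; 2
[... 1447 characters left out ...]
[413. -15. 146.] ; 251 334 [419. -16. 143.] ; 
252 322 [429.  64.  43.] ; 252 326 [397.  -9. 144.] ; 252 328 [  48. -547.  958.] ; 252 330 [407. -14. 143.] ; 252 332 [414. -14. 139.] ; 252 334 [419. -16. 137.] ; 
253 322 [428.  63.  40.] ; 253 326 [397.  -9. 140.] ; 253 328 [403. -10. 137.] ; 253 330 [408. -12. 136.] ; 253 332 [414. -14. 134.] ; 253 334 [420. -15. 132.] ; 
254 322 [428.  62.  37.] ; 254 326 [397.  -9. 136.] ; 254 328 [403. -11. 134.] ; 254 330 [406. -15. 137.] ; 254 332 [441.  26.  69.] ; 254 334 [477.  66.   1.] ; 
255 322 [428.  62.  32.] ; 255 326 [441.  59.  26.] ; 255 328 [431.  32.  62.] ; 255 330 [454.  55.  22.] ; 255 332 [460.  53.  21.] ; 255 334 [476.  64.  -2.] ;
```

View pics/s3.png

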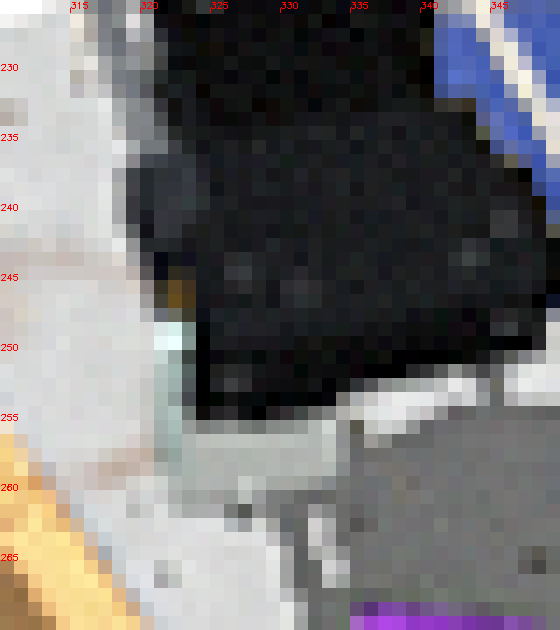

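Emit:
jog_arm --pt "0.5 0 0 1 -0.1 0 6" --pt "0 0 0 1 0 0 6" --pt "0 0 0 0 0 0 6" --pt "0 0 0 0 0 0 6"

```text
time: 3.55
position: [0.4494, 0.066, 0.0238]
tool_rot: [-1.002, 1.328, 1.002]
ft_force: [-0.3, -0.0, 0.4]
grip_width: 0.69
```

```bash
python3 -c "
from plan import *
plan(.4502,.0665,-.008,74)
i,d=get_image('scene');np.savez('s4.npz',i=i,d=d);crop(i,310,230,40,45,14,'pics/s4.png',5)
P=cloud('scene',d)
for v in range(250,268,1):
  for u in (328,330,332,334): print(v,u,(P[v,u]*1000).round(),end=' ; ')
  print()
"
```

```text
t 3.55 pos [0.4494 0.066  0.0238] jaw heading 74.04 toolx [-0.0002 -0.0001 -1.    ] q [-0.5734  0.0834  0.3838  2.1324 -0.0387  0.9324  1.1246] F [-0.3227 -0.0326  0.3704] w 6.004006571155439
turn deg [ 0.0414 -0.0103 -0.0075] | shift cm in turned frame [ 3.1766 -0.0608  0.0731] | in current [ 3.1765 -0.0613  0.0736]
250 328 [401. -12. 154.] ; 250 330 [406. -15. 154.] ; 250 332 [411. -17. 153.] ; 250 334 [414. -22. 157.] ; 
251 328 [399. -16. 155.] ; 251 330 [404. -18. 155.] ; 251 332 [408. -22. 156.] ; 251 334 [414. -23. 153.] ; 
252 328 [398. -17. 153.] ; 252 330 [403. -19. 151.] ; 252 332 [409. -20. 149.] ; 252 334 [414. -24. 150.] ; 
253 328 [398. -18. 150.] ; 253 330 [403. -19. 147.] ; 253 332 [408. -22. 147.] ; 253 334 [415. -23. 144.] ; 
254 328 [398. -18. 145.] ; 254 330 [405. -18. 140.] ; 254 332 [410. -21. 140.] ; 254 334 [417. -20. 135.] ; 
255 328 [400. -15. 136.] ; 255 330 [405. -18. 136.] ; 255 332 [414. -14. 125.] ; 255 334 [418. -18. 127.] ; 
256 328 [402. -12. 126.] ; 256 330 [409. -12. 122.] ; 256 332 [413. -16. 123.] ; 256 334 [420. -16. 119.] ; 
257 328 [403. -11.
[... 479 characters left out ...]
 [456.  44.   2.] ; 261 334 [462.  42.   0.] ; 
262 328 [444.  49.  -1.] ; 262 330 [449.  46.  -1.] ; 262 332 [455.  43.  -1.] ; 262 334 [460.  39.   1.] ; 
263 328 [441.  46.  -0.] ; 263 330 [447.  42.  -0.] ; 263 332 [453.  41.  -3.] ; 263 334 [458.  36.   0.] ; 
264 328 [439.  42.   1.] ; 264 330 [446.  40.  -3.] ; 264 332 [451.  37.  -2.] ; 264 334 [456.  33.  -1.] ; 
265 328 [437.  39.   0.] ; 265 330 [441.  33.   4.] ; 265 332 [448.  32.   1.] ; 265 334 [455.  31.  -4.] ; 
266 328 [435.  35.   0.] ; 266 330 [441.  33.  -1.] ; 266 332 [447.  30.  -2.] ; 266 334 [451.  25.   2.] ; 
267 328 [434.  33.  -2.] ; 267 330 [441.  32.  -5.] ; 267 332 [445.  27.  -1.] ; 267 334 [450.  22.   0.] ;
```

View pics/s4.png

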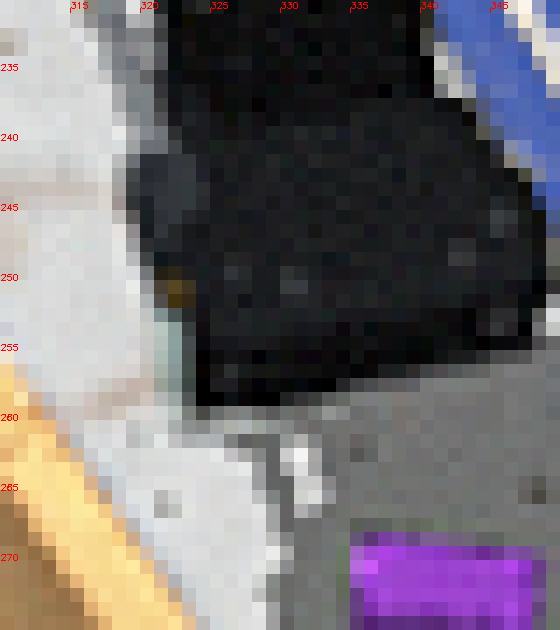

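Emit:
jog_arm --pt "0 0 0 0.5 -0.1 0.1 6" --pt "0 0 0 0.5 0 0 6" --pt "0 0 0 0.3 0 0 6" --pt "0 0 0 0 0 0 6"

```text
time: 4.1
position: [0.4504, 0.0666, 0.0105]
tool_rot: [-1.002, 1.329, 1.002]
ft_force: [-1.1, 0.5, 0.2]
grip_width: 0.684
```

Emit:
jog_arm --pt "0 0 0 0.5 0 0 6" --pt "0 0 0 0.5 0 0 6" --pt "0 0 0 0.5 0 0 6" --pt "0 0 0 0 0 0 6" --pt "0 0 0 0 0 0 4" --pt "0 0 0 0 0 0 3" --pt "0 0 0 0 0 0 2" --pt "0 0 0 0 0 0 1.5" --pt "0 0 0 0 0 0 1.5" --squeeze 12

```text
time: 5.22
position: [0.4507, 0.0667, -0.0041]
tool_rot: [-1.002, 1.328, 1.002]
ft_force: [-0.3, -0.5, 0.9]
grip_width: 0.255
```

```bash
python3 -c "
from plan import *
plan(.4502,.0665,.15,74)
i,d=get_image('scene');np.savez('s5.npz',i=i,d=d);crop(i,305,225,50,50,12,'pics/s5.png',5)
"
```

```text
t 5.225 pos [ 0.4507  0.0667 -0.0041] jaw heading 74.04 toolx [ 0.0002  0.0001 -1.    ] q [-0.5673  0.1338  0.3822  2.1496 -0.0652  0.8686  1.1462] F [-0.2861 -0.4852  0.9409] w 2.2144466985868525
turn deg [0.0414 0.0063 0.0106] | shift cm in turned frame [-15.405    0.0459  -0.0322] | in current [-15.405    0.0431  -0.0304]
```

View pics/s5.png

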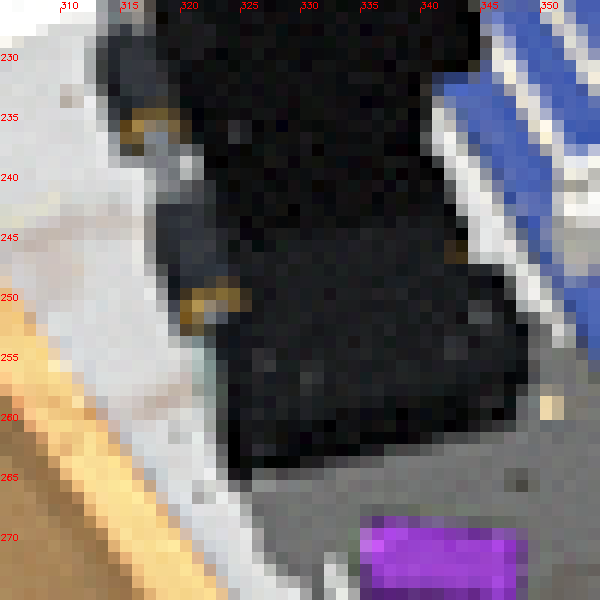

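Emit:
jog_arm --pt "0 0 0 0 0 0 1.5" --pt "0 0 0 -0.5 0 0 1.5" --pt "0 0 0 -1.5 0 0 1.5" --pt "0 0 0 -3 0 0 1.5" --pt "0 0 0 -4 0 0 1.5" --pt "0 0 0 -4 0 0 1.5" --pt "5 0 0 -2 0 0 1.5" --pt "9 0 0 0 0 0 1.5" --pt "9 0 0 0 0 0 1.5" --pt "9 0 0 0 0 0 1.5" --squeeze 20

```text
time: 6.52
position: [0.4508, 0.0666, 0.147]
tool_rot: [-0.57, 1.493, 0.57]
ft_force: [0.3, -0.7, -0.2]
grip_width: 0.251
```

Emit:
jog_arm --pt "9 0 0 0 0 0 1.5" --pt "9 0 0 0 0 0 1.5" --pt "9 0 0 0 0 0 1.5" --pt "9 0 0 0 0 0 1.5" --pt "8 0 0 0 0 0 1.5" --pt "0 0 0 0 0 0 1.5"

```text
time: 7.28
position: [0.4508, 0.0666, 0.1467]
tool_rot: [0.026, 1.57, -0.025]
ft_force: [-0.3, 0.2, -1.4]
grip_width: 0.251
```

```bash
python3 -c "
from plan import *
plan(.5708,.3265,.13,-2.3)"
```

```text
t 7.275 pos [0.4508 0.0666 0.1467] jaw heading -1.88 toolx [ 0.001   0.0004 -1.    ] q [-0.5438 -0.0683  0.3277  2.      0.0234  1.2053 -0.258 ] F [-0.3264  0.1873 -1.3926] w 2.1845463467080246
turn deg [ 0.4192  0.059  -0.0229] | shift cm in turned frame [ 1.6736 26.4481 10.946 ] | in current [ 1.6955 26.3666 11.1375]
```

Emit:
jog_arm --pt "0.4 0 0 0 1.5 0.6 1.5" --pt "0 0 0 0 3 1.2 1.5" --pt "0 0 0 0 4 1.7 1.5" --pt "0 0 0 0 4 1.7 1.5" --pt "0 0 0 0 4 1.7 1.5" --pt "0 0 0 0 4 1.7 1.5" --pt "0 0 0 0 3.5 1.5 1.5" --pt "0 0 0 0 2 0.8 1.5" --pt "0 0 0 0 0.4 0 1.5" --pt "0 0 0 0 0 0 1.5"

```text
time: 8.52
position: [0.5699, 0.3262, 0.1455]
tool_rot: [0.031, 1.571, -0.032]
ft_force: [0.2, -0.1, -0.4]
grip_width: 0.256
```

Emit:
jog_arm --pt "0 0 0 1 0 0 1.5" --pt "0 0 0 1 0 0 1.5" --pt "0 0 0 0 0 0 1.5"

```text
time: 8.9
position: [0.5694, 0.325, 0.1244]
tool_rot: [0.032, 1.573, -0.034]
ft_force: [0.2, -0.5, -0.1]
grip_width: 0.253
```

```bash
python3 -c "
from plan import *
plan(.5708,.3265,.075,-2.3)
i,d=get_image('scene');np.savez('s6.npz',i=i,d=d);crop(i,265,130,85,80,9,'pics/s6.png',5)
t,d=get_image('top');np.savez('t6.npz',i=t,d=d);crop(t,230,130,110,100,7,'pics/t6.png')
"
```

```text
t 8.9 pos [0.5694 0.325  0.1244] jaw heading -2.39 toolx [-0.0022 -0.0014 -1.    ] q [-0.7129  0.3813  0.197   1.5426 -0.0773  1.228  -0.5453] F [ 0.2469 -0.4658 -0.1364] w 2.197902902185279
turn deg [-0.0907 -0.1212  0.0841] | shift cm in turned frame [4.9394 0.1518 0.133 ] | in current [4.9389 0.1593 0.1432]
```

View pics/s6.png

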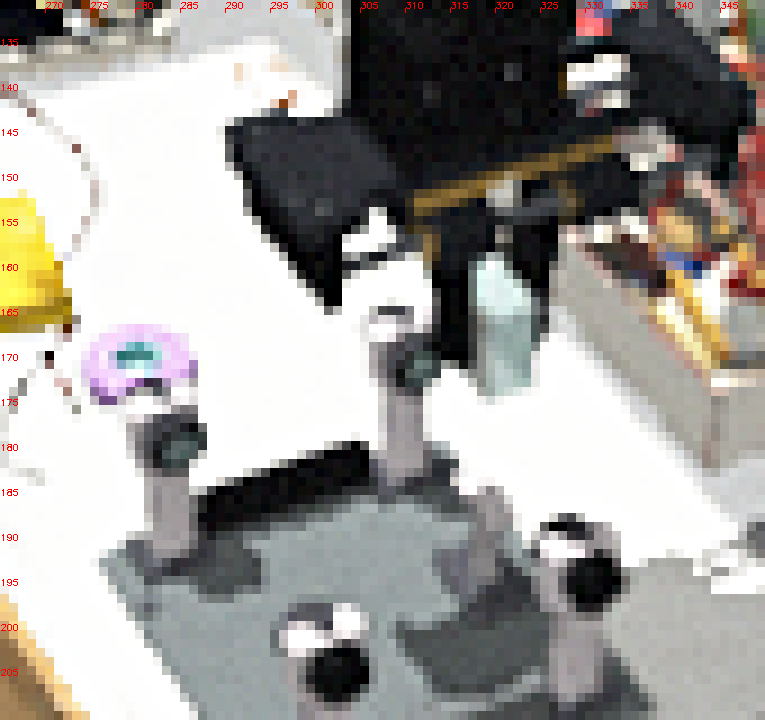

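View pics/t6.png

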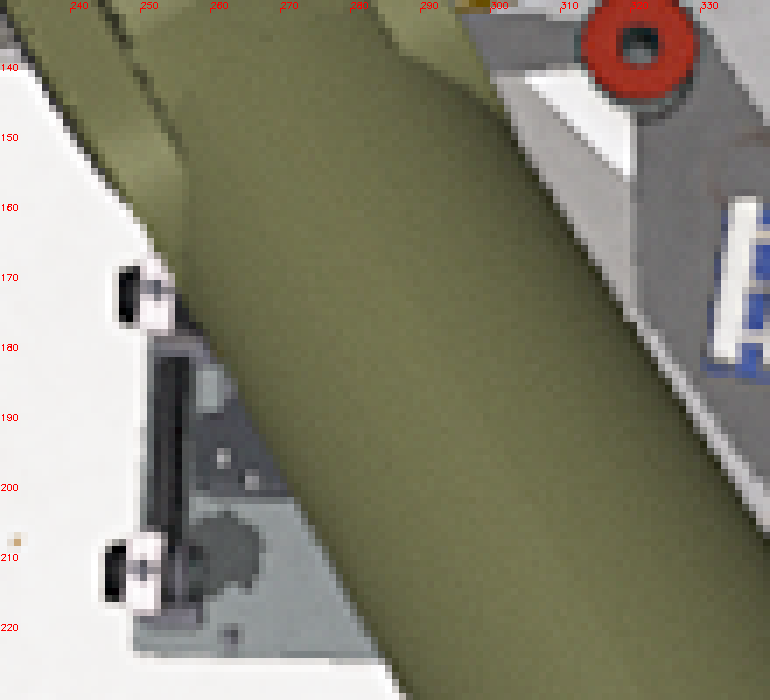

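```bash
python3 -c "
from plan import *
np.set_printoptions(linewidth=250)
S=np.load('sceneP.npy');s=S[...,2];sh=s.shape
m=(s>.0575)&(s<.07)&reg(sh,313,324,180,192)
desc('scene',m,.063,'ped scene')
i=np.load('s6.npz')['i'];P=cloud('scene',np.load('s6.npz')['d'])
B=P[156:176,314:328]
for k in range(3): print('xyz'[k]);print((B[...,k]*1000).round().astype(int))
print(i[156:176,314:328].mean(2).astype(int))
"
```

```text
ped scene scene 29 cen [0.5663 0.3236] dims [39.0637 16.1648] ang long 86.3 mar [566.3 323.5] [36.2 15.6] 87.7
x
[[527 531 535 540 544 548 700 578 580 584 582 587 592 699]
 [529 532 536 539 544 547 701 578 579 583 582 584 590 698]
 [529 532 537 540 542 548 698 578 578 578 582 586 591 700]
 [530 534 535 540 573 576 696 576 578 578 581 587 589 700]
 [528 546 553 555 571 573 575 578 579 580 581 588 697 700]
 [545 548 552 554 567 567 572 576 577 580 583 587 699 697]
 [545 547 553 556 562 567 571 574 576 581 583 585 700 700]
 [543 549 553 558 562 565 568 573 575 576 584 587 699 698]
 [545 548 552 556 558 562 564 566 570 574 580 586 702 698]
 [545 547 553 556 555 558 560 564 569 573 583 691 694 700]
 [548 547 553 555 556 558 560 564 569 573 584 689 691 693]
 [548 547 550 557 556 558 561 565 570 574 583 684 687 693]
 [549 548 552 553 556 557 561 564 571 572 583 681 687 687]
 [547 548 553 557 558 560 561 566 570 573 673 677 682 683]
 [547 546 551  48 556 557 561 564 570 572 670 677 679 682]
 [632 548 551 555 556 556 563 565 570 573 669 670 677 681]
 [628 632 557 556 557 559 560 565 573 574 6
[... 3320 characters left out ...]
1   0  81 171 213 231 229 202 201 117  74 207 207]
 [  0  11   9  58 128 165 187 179 152 157  81  37 197 225]
 [  3   4   7  60 110 146 157 163 158 167  76  70 197 215]
 [  7  10   7  61 125 151 161 154 162 167  76 170 254 247]
 [ 13   4   5  54 136 167 164 157 161 156 126 251 255 255]
 [  0   0   0  49 135 178 174 163 158 149 219 255 255 255]
 [151 110  16  80 139 181 198 176 158 145 236 255 255 255]
 [255 255 185 130 141 176 202 196 172 151 232 255 255 254]
 [255 255 255 194 131 171 196 196 184 178 230 255 255 254]
 [255 255 255 253 163 162 198 211 226 242 251 255 255 254]
 [255 254 255 255 241 214 242 253 255 255 255 254 254 254]
 [255 254 254 255 255 253 255 255 255 254 254 254 253 254]]
```

Emit:
jog_arm --pt "0 0 0 2 0 0.15 1.5" --pt "0 0 0 2 0 0 1.5" --pt "0 0 0 1.5 0 0 1.5" --pt "0 0 0 0 0 0 1.5" --pt "0 0 0 0 0 0 1.5"

```text
time: 9.62
position: [0.5721, 0.3262, 0.0711]
tool_rot: [0.033, 1.57, -0.032]
ft_force: [0.6, 0.3, -0.8]
grip_width: 0.249
```

```bash
python3 -c "
from plan import *
np.set_printoptions(linewidth=250)
plan(.5708,.3265,.059,-2.3)
D=[]
for k in range(3):
  i,d=get_image('scene');D.append(d)
d=np.median(D,0)
np.savez('s7.npz',i=i,d=d);crop(i,300,150,50,55,11,'pics/s7.png',5)
P=cloud('scene',d);B=P[170:202,312:328]
for k in range(3): print('xyz'[k]);print((B[...,k]*1000).round().astype(int))
"
```

```text
t 9.625 pos [0.5721 0.3262 0.0711] jaw heading -2.35 toolx [ 0.0006  0.0003 -1.    ] q [-0.7077  0.4288  0.1916  1.5898 -0.0876  1.1308 -0.5368] F [ 0.6045  0.3474 -0.8218] w 2.1620273698298096
turn deg [-0.0546  0.0308 -0.0192] | shift cm in turned frame [ 1.214   0.0261 -0.1344] | in current [ 1.2139  0.0255 -0.135 ]
x
[[524 525 529 534 536 541 545 549 552 582 581 582 585 589 593 682]
 [524 524 529 533 537 540 571 575 578 581 581 580 585 589 592 680]
 [547 525 529 547 553 556 569 573 576 578 583 582 584 588 671 675]
 [575 545 545 548 551 555 567 569 574 578 578 581 585 589 669 672]
 [617 548 546 548 552 557 564 566 570 573 578 579 586 590 665 669]
 [612 549 547 548 551 556 559 563 566 571 574 576 582 588 662 665]
 [608 549 549 548 551 557 558 562 564 569 571 576 580 589 659 661]
 [606 551 550 548 552 558 559 560 563 567 571 575 580 589 656 660]
 [602 550 550 550 552 557 557 560 562 567 571 574 578 590 655 655]
 [593 550 550 551 552 557 559 559 563 567 570 575 584 589 649 652]
 [584 594 550 551 551 557 560 559 564 567 573 575 639 643 645 649]
 [582 586 594 550 552 557 559 560 563 56
[... 4961 characters left out ...]
  12  11  86  94  99 100  97]
 [ 14  16  19  19  18  29  32  30  18  18  11  10  90  98  99 100]
 [ 11  15  18  20  15  22  26  25  19  18  12  14  86  92  94  93]
 [ 13  13  18  18  19  21  20  23  18  17  20  14  80  89  90  90]
 [ 11  13  11  16  17  19  18  17  18  18  17  16  76  83  85  89]
 [ 12  17  12  15  18  18  17  17  15  17  16  18  73  79  79  81]
 [ 12  12  12  12  16  19  18  19  18  17  15  13  11  72  75  75]
 [ 10  11  10  12  13  16  14  16  15  13  12  13  11  12  61  70]
 [ 11  12  12  13  12  13  13  10  12  12  10  12  12  11  58  63]
 [ 11  11  13  13  11  11  12  11   8   8  16  11  12  11  53  56]
 [ 13  10  12  10  11  12  10   8  11  12  10  13  12  12  48  51]]
```

View pics/s7.png

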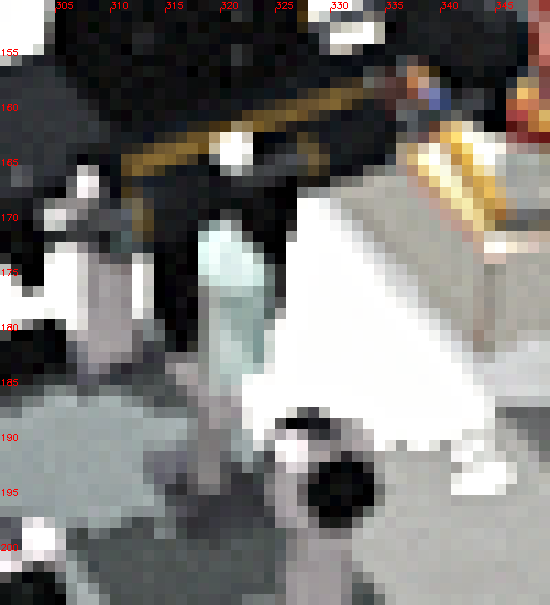

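Emit:
jog_arm --pt "0 0 0 0.4 -0.16 -0.06 1.5" --pt "0 0 0 0.4 0 0 1.5" --pt "0 0 0 0.1 0 0 1.5" --pt "0 0 0 0 0 0 1.5" --pt "0 0 0 0 0 0 1.5"

```text
time: 10.4
position: [0.5712, 0.3245, 0.062]
tool_rot: [0.032, 1.57, -0.032]
ft_force: [-0.1, -1.1, -0.2]
grip_width: 0.253
```

```bash
python3 -c "
from plan import *
np.set_printoptions(linewidth=250)
plan(.5714,.3246,.059,-2.3)
D=[]
for k in range(3):
  i,d=get_image('scene');D.append(d)
d=np.median(D,0)
np.savez('s8.npz',i=i,d=d);crop(i,300,150,50,55,11,'pics/s8.png',5)
P=cloud('scene',d);B=P[178:195,315:326]
for k in range(3): print('xyz'[k]);print((B[...,k]*1000).round().astype(int))
"
```

```text
t 10.4 pos [0.5712 0.3245 0.062 ] jaw heading -2.36 toolx [ 0.0002  0.0001 -1.    ] q [-0.7059  0.4346  0.1908  1.6015 -0.0891  1.1138 -0.5342] F [-0.1164 -1.097  -0.1646] w 2.203677328069016
turn deg [-0.0558  0.0103 -0.0075] | shift cm in turned frame [0.2965 0.0122 0.0159] | in current [0.2965 0.0122 0.0158]
x
[[546 551 557 559 562 565 567 572 575 579 588]
 [547 552 555 558 560 563 566 570 574 584 589]
 [548 552 557 556 559 562 567 570 575 584 589]
 [549 552 556 558 558 562 565 571 576 584 639]
 [549 551 556 557 560 563 566 569 574 632 636]
 [549 552 556 557 559 562 568 571 573 629 634]
 [547 551 556 558 558 564 566 571 575 626 629]
 [586 559 558 557 559 562 566 570 574 624 626]
 [584 587 558 559 558 564 567 571 574 619 623]
 [582 583 563 557 558 562 566 571 614 617 622]
 [577 582 562 561 559 565 570 574 612 615 560]
 [574 577 563 565 562 592 595 604 607 557 559]
 [571 574 563 566 567 589 590 595 604 554 552]
 [567 569 562 565 567 582 589 591 553 550 552]
 [563 566 564 565 569 579 583 590 592 550 550]
 [560 562 562 566 569 577 579 587 590 550 549]
 [557 560 562 565 569 573 576 581
[... 918 characters left out ...]
 100  97 105 104 104 101 101  99  89  86]
 [ 96  96  94  97 101  99 100  96  93  84   0]
 [ 91  93  90  94  93  93  94  93  91   0   0]
 [ 86  86  84  88  91  91  86  86  87   0  -1]
 [ 85  83  80  82  87  83  85  81  80   0   1]
 [ 12  65  73  79  81  81  79  78  77  -1   1]
 [ 10  11  68  72  79  74  73  72  71   1   2]
 [  8  13  54  69  73  72  70  67   0   1  -3]
 [ 11   9  50  58  67  62  59  57  -2  -1  97]
 [ 11  13  44  47  56  10  11   1   2  92  94]
 [ 12  13  39  40  43   9  14  12   1  92 102]
 [ 15  17  35  35  38  17  10  13  85  94  97]
 [ 17  17  27  31  30  17  17  10  12  91  96]
 [ 18  19  25  24  25  17  18   9  12  86  92]
 [ 18  17  20  20  19  18  19  16  10  82  89]]
```

View pics/s8.png

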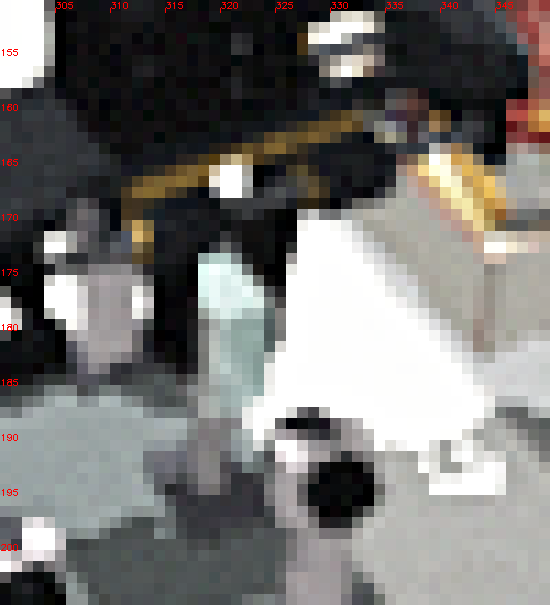

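```bash
python3 -c "
from plan import *
np.set_printoptions(linewidth=250)
S=np.load('sceneP.npy');P7=cloud('scene',np.load('s7.npz')['d']);P8=cloud('scene',np.load('s8.npz')['d'])
for n,P in (('S0',S),('s7',P7),('s8',P8)):
  for v in range(184,191): print(n,v,[tuple((P[v,u]*1000).round().astype(int)) for u in range(316,324)])
c=camera_info('scene')
i=np.load('scene0.npz')['i'];print(i[178:194,312:328].mean(2).astype(int))
# predicted pedestal corners for candidate scene-frame centres
b=np.radians(-2.3);R=np.array([[np.cos(b),-np.sin(b)],[np.sin(b),np.cos(b)]])
for C in ((.5678,.3238),(.5678,.3258)):
  print(C,[tuple(np.round(proj(c,[*(np.array(C)+R@[a,d]),.063]),1)) for a,d in ((-.007,-.017),(.007,-.017),(.007,.017),(-.007,.017))])
"
```

```text
S0 184 [(np.int64(563), np.int64(333), np.int64(63)), (np.int64(567), np.int64(333), np.int64(62)), (np.int64(568), np.int64(328), np.int64(65)), (np.int64(570), np.int64(325), np.int64(67)), (np.int64(613), np.int64(389), np.int64(-1)), (np.int64(615), np.int64(384), np.int64(2)), (np.int64(620), np.int64(384), np.int64(0)), (np.int64(622), np.int64(381), np.int64(1))]
S0 185 [(np.int64(561), np.int64(331), np.int64(61)), (np.int64(564), np.int64(329), np.int64(61)), (np.int64(567), np.int64(326), np.int64(62)), (np.int64(568), np.int64(321), np.int64(65)), (np.int64(572), np.int64(320), np.int64(64)), (np.int64(613), np.int64(381), np.int64(0)), (np.int64(617), np.int64(379), np.int64(0)), (np.int64(621), np.int64(378), np.int64(-2))]
S0 186 [(np.int64(586), np.int64(373), np.int64(12)), (np.int64(561), np.int64(324), np.int64(61)), (np.int64(564), np.int64(321), np.int64(62)), (np.int64(565), np.int64(316), np.int64(66)), (np.int64(573), np.int64(321), np.int64(58)), (np.int64(48), np.int64(-547), np.int64(958)), (np.int64(616), np.int64(378), np.int64(-4)), (np.int64(617), np.int
[... 7502 characters left out ...]
 60  47]
 [160 163 166 164 159 136 116 120 114 139 177 255 206 171 215 209]
 [159 145 150 151 126 121 127 114 125 149 161 214 154 254 255 255]
 [160 116 113 109 103 121 126 122  94 123 158 111  68 218 255 255]
 [154 109  98 107 106 126 134 126  74  65 129 131 119 146 214 187]
 [166 121  96 107 109 124 131 126  77  35  62 134 167 165 164 117]]
(0.5678, 0.3238) [(np.float64(319.0), np.float64(188.4)), (np.float64(322.4), np.float64(187.2)), (np.float64(318.0), np.float64(181.8)), (np.float64(314.7), np.float64(182.9))]
(0.5678, 0.3258) [(np.float64(318.7), np.float64(188.1)), (np.float64(322.1), np.float64(186.9)), (np.float64(317.8), np.float64(181.5)), (np.float64(314.4), np.float64(182.6))]
```

Emit:
jog_arm --pt "0 0 0 0 0.2 0 1.5" --pt "0 0 0 0.15 0 0 1.5" --pt "0 0 0 0.1 0 0 1.5" --pt "0 0 0 0 0 0 1.5"

```text
time: 11.05
position: [0.5711, 0.3263, 0.0592]
tool_rot: [0.032, 1.571, -0.033]
ft_force: [0.3, 0.2, -0.5]
grip_width: 0.249
```

```bash
python3 -c "
from plan import *
plan(.571,.3265,.059,-2.3)
D=[get_image('scene')[1] for k in range(2)]
P=cloud('scene',np.median(D,0))
for v in range(182,192): print(v,[tuple((P[v,u]*1000).round().astype(int).tolist()) for u in range(316,324)])
"
```

```text
t 11.05 pos [0.5711 0.3263 0.0592] jaw heading -2.36 toolx [-0.0003 -0.0002 -1.    ] q [-0.7074  0.4392  0.1899  1.601  -0.0896  1.1102 -0.5364] F [ 0.2592  0.1892 -0.5333] w 2.1670513640193407
turn deg [-0.0575 -0.0139  0.014 ] | shift cm in turned frame [ 0.016   0.0204 -0.0133] | in current [ 0.016   0.0204 -0.0133]
182 [(553, 316, 90), (557, 317, 88), (557, 310, 93), (559, 306, 95), (306, -121, 526), (569, 308, 90), (571, 305, 91), (576, 306, 88)]
183 [(553, 317, 85), (559, 320, 80), (557, 309, 89), (559, 306, 91), (563, 306, 88), (568, 308, 85), (573, 308, 83), (576, 307, 82)]
184 [(552, 316, 81), (558, 319, 76), (558, 311, 82), (559, 305, 87), (564, 307, 82), (569, 308, 80), (571, 305, 82), (576, 305, 79)]
185 [(557, 324, 67), (557, 316, 74), (557, 310, 79), (558, 304, 82), (564, 307, 78), (567, 306, 77), (571, 305, 77), (576, 306, 73)]
186 [(587, 375, 11), (560, 321, 64), (559, 313, 71), (559, 305, 77), (564, 306, 74), (568, 306, 72), (571, 304, 72), (576, 305, 69)]
187 [(584, 369, 11), (562, 325, 55), (557, 309, 70), (559, 305, 72), (563, 305, 70), (566, 304, 70), (571, 305, 67), (614, 366, 0)]
188 [(581, 365, 11), (562, 324, 51), (557, 309, 64), (560, 307, 65), (567, 311, 59), (570, 310, 58), (575, 310, 56), (611, 361, 1)]
189 [(579, 360, 10), (564, 328, 42), (565, 323, 45), (560, 307, 60), (594, 356, 7), (596, 352, 9), (603, 357, 2), (608, 356, 1)]
190 [(575, 355, 11), (564, 328, 37), (564, 321, 43), (569, 321, 40), (588, 347, 11), (590, 342, 14), (594, 342, 13), (605, 352, 0)]
191 [(567, 341, 20), (562, 325, 35), (563, 320, 39), (568, 321, 36), (582, 335, 18), (588, 339, 12), (591, 335, 14), (553, 268, 85)]
```

Emit:
jog_arm --pt "0 0 0 0 0.05 0 1.5" --pt "0 0 0 0.05 0 0 1.5" --pt "0 0 0 0 0 0 1.5"

```text
time: 11.52
position: [0.5713, 0.327, 0.059]
tool_rot: [0.032, 1.57, -0.032]
ft_force: [-0.2, 0.7, -0.4]
grip_width: 0.253
```

Emit:
jog_arm --pt "0 0 0 0.05 0 0 1.5" --pt "0 0 0 0 0 0 1.5"

```text
time: 11.78
position: [0.5714, 0.3271, 0.059]
tool_rot: [0.033, 1.57, -0.032]
ft_force: [-1.7, 0.1, 3.9]
grip_width: 0.254
```

Emit:
jog_arm --pt "0 0 0 0.05 0 0 1.5" --pt "0 0 0 0 0 0 1.5"

```text
time: 12.02
position: [0.5714, 0.327, 0.0589]
tool_rot: [0.033, 1.57, -0.032]
ft_force: [-2.5, -1.4, 6.2]
grip_width: 0.251
```

Emit:
jog_arm --pt "0 0 0 -0.05 0 0 1.5" --pt "0 0 0 0 0 0 2.4" --pt "0 0 0 0 0 0 3" --pt "0 0 0 0 0 0 4" --pt "0 0 0 0 0 0 5" --pt "0 0 0 0 0 0 5" --squeeze 10

```text
time: 12.78
position: [0.5713, 0.3269, 0.0583]
tool_rot: [0.032, 1.571, -0.032]
ft_force: [0.1, 0.1, 0.8]
grip_width: 0.544
```

Emit:
jog_arm --pt "0 0 0 -0.5 0 0 5" --pt "0 0 0 -1.5 0 0 5" --pt "0 0 0 -3 0 0 5" --pt "0 0 0 -4 0 0 5" --pt "0 0 0 -2 0 0 5" --pt "0 0 0 0 -3 -1 5" --pt "0 0 0 0 -5 -2 5" --pt "0 0 0 0 -5 -2 6" --pt "0 0 0 0 -5 -2 6" --pt "0 0 0 0 -5 -2 6"

```text
time: 14.02
position: [0.471, 0.0991, 0.1685]
tool_rot: [0.033, 1.57, -0.032]
ft_force: [0.9, -1.3, 0.8]
grip_width: 0.682
```

```bash
python3 -c "
from plan import *
plan(.4775,-.178,.15,79.8)
i,d=get_image('scene');np.savez('s9.npz',i=i,d=d);crop(i,265,140,85,75,9,'pics/s9.png',5)
t,e=get_image('top');np.savez('t9.npz',i=t,d=e);crop(t,240,150,85,75,9,'pics/t9.png',5)
P=cloud('top',e);z=P[...,2];sh=z.shape
desc('top',(z>.1)&(z<.12)&reg(sh,268,296,164,184),.107,'placed block')
"
```

```text
t 14.025 pos [0.471  0.0991 0.1685] jaw heading -2.36 toolx [ 0.0004  0.0002 -1.    ] q [-0.5674 -0.0248  0.3018  1.916   0.0076  1.2488 -0.3094] F [ 0.9033 -1.2779  0.7796] w 5.936305751717153
turn deg [-82.1637   0.0279   0.0033] | shift cm in turned frame [  1.8541  -5.5432 -27.1607] | in current [  1.8477 -27.6633   1.7876]
placed block top 130 cen [0.5706 0.327 ] dims [40.1761 24.0749] ang long 86.6 mar [570.3 327.6] [38.3 22.1] 89.4
```

View pics/s9.png

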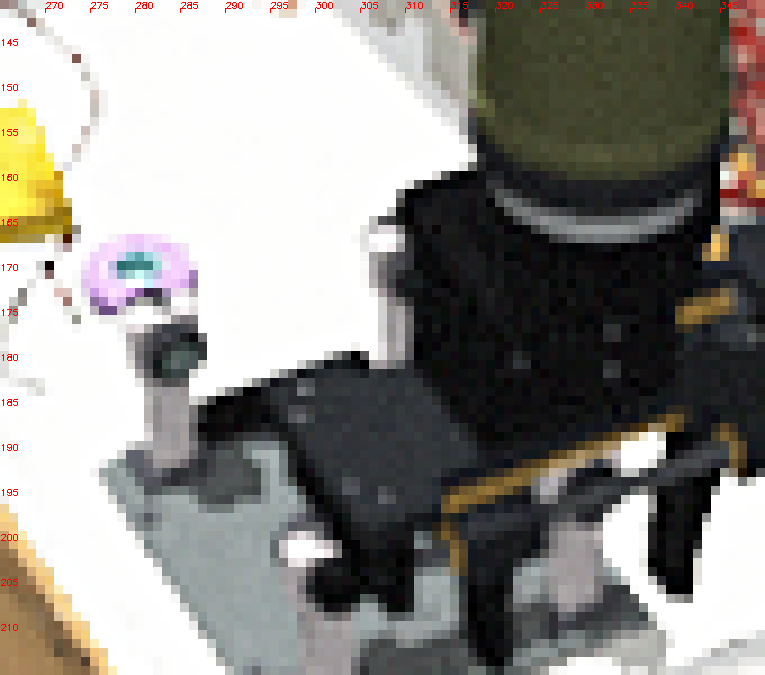

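View pics/t9.png

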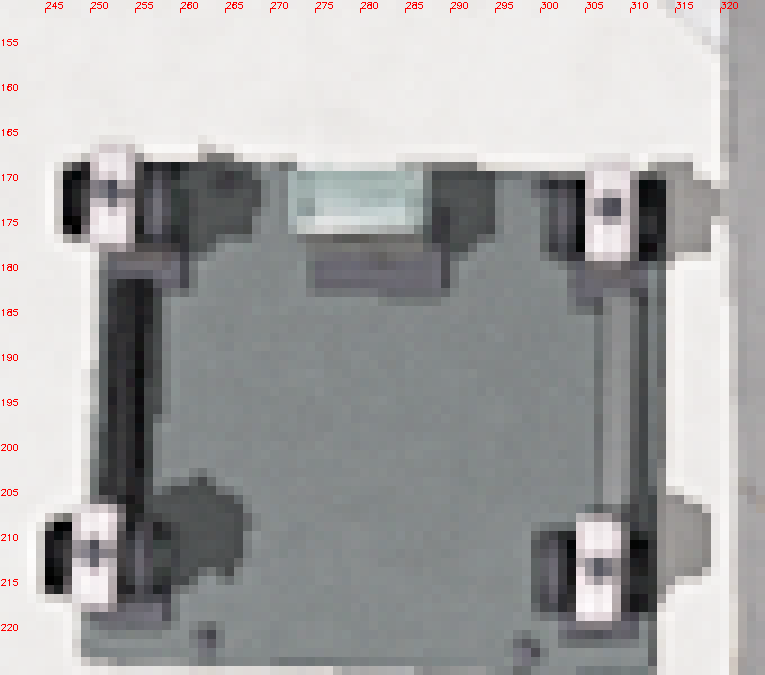

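Emit:
jog_arm --pt "-9 0 0 0 0 0 6" --pt "-9 0 0 0 0 0 6" --pt "-9 0 0 0 0 0 6" --pt "-9 0 0 0 0 0 6" --pt "-9 0 0 0 0 0 6" --pt "-9 0 0 0 0 0 6" --pt "-9 0 0 0 0 0 6" --pt "-9 0 0 0 0 0 6" --pt "-9 0 0 0 0 0 6" --pt "-1.4 0 0 0 0 0 6"

```text
time: 15.38
position: [0.472, 0.1012, 0.1685]
tool_rot: [-1.08, 1.286, 1.08]
ft_force: [-0.6, 0.2, 0.1]
grip_width: 0.684
```

Emit:
jog_arm --pt "0 0 0 0 -0.5 -2 6" --pt "0 0 0 0 -0.9 -4 6" --pt "0 0 0 0 -1 -5 6" --pt "0 0 0 0 -1 -5 6" --pt "0 0 0 0 -1 -5 6" --pt "0 0 0 0.5 -0.8 -4 6" --pt "0 0 0 1 -0.3 -2.1 6" --pt "0 0 0 0.5 0 0 6" --pt "0 0 0 0 0 0 6"

```text
time: 16.5
position: [0.4792, -0.174, 0.148]
tool_rot: [-1.08, 1.286, 1.082]
ft_force: [0.1, 1.1, 0.5]
grip_width: 0.693
```

```bash
python3 -c "
from plan import *
plan(.4775,-.178,.05,80)
t,e=get_image('top');crop(t,400,150,80,85,7,'pics/t10.png',5)
i,d=get_image('scene');np.savez('s10.npz',i=i,d=d);crop(i,345,240,80,85,7,'pics/s10.png',5)
"
```

```text
t 16.5 pos [ 0.4792 -0.174   0.148 ] jaw heading 80.07 toolx [-0.0009  0.0009 -1.    ] q [-0.3007  0.0566  0.6223  1.8887 -0.0359  1.2082  1.7311] F [0.1378 1.1363 0.4602] w 6.0253767879729105
turn deg [ 0.073   0.0401 -0.0586] | shift cm in turned frame [ 9.7951  0.101  -0.4212] | in current [ 9.7949  0.0915 -0.4279]
```

View pics/t10.png

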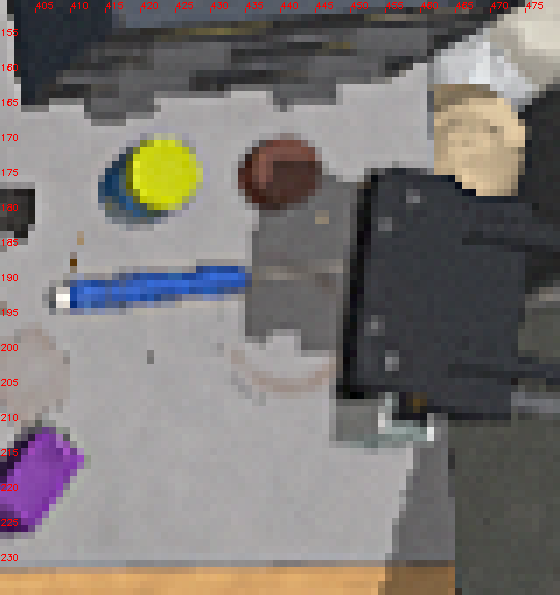

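View pics/s10.png

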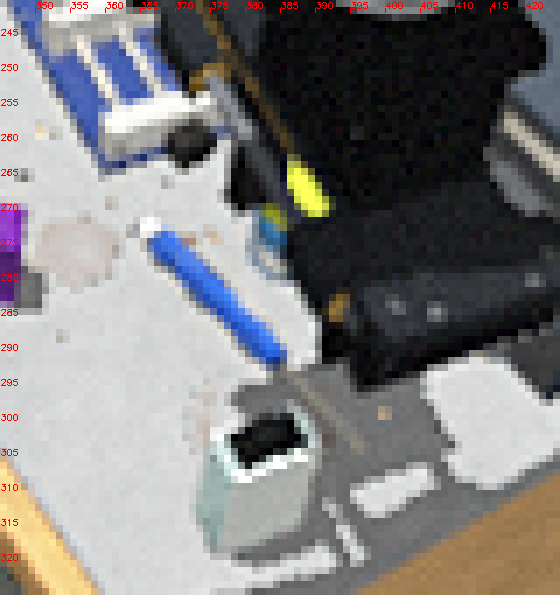

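```bash
python3 -c "
from plan import *
P=cloud('scene',np.load('s10.npz')['d']);a=np.radians(80.07)
m=(P[...,2]>.1)&(P[...,2]<.31)
Q=P[m]-[.4792,-.174,.148];J=Q[:,0]*np.cos(a)+Q[:,1]*np.sin(a);L=-Q[:,0]*np.sin(a)+Q[:,1]*np.cos(a);h=Q[:,2]
k0=(abs(J)<.14)&(abs(L)<.08)
for lo in np.arange(-.04,.16,.02):
  k=(h>=lo)&(h<lo+.02)&k0
  if k.sum(): print('sc',round(lo,2),k.sum(),'J',np.percentile(J[k],[1,99]),'L',np.percentile(L[k],[1,99]))
"
```

```text
sc 0.0 9 J [-0.0388  0.0349] L [-0.0043  0.012 ]
sc 0.02 47 J [-0.0398  0.0378] L [-0.0057  0.0127]
sc 0.04 21 J [-0.0421  0.0359] L [-0.0062  0.0127]
sc 0.06 18 J [0.0289 0.0428] L [0.0033 0.0131]
sc 0.08 151 J [-0.0878  0.0832] L [-0.0332  0.0395]
sc 0.1 409 J [-0.0939  0.085 ] L [-0.0329  0.0396]
sc 0.12 1033 J [-0.0953  0.0925] L [-0.0333  0.0384]
sc 0.14 166 J [-0.0516  0.014 ] L [-0.0207  0.0283]
```

Emit:
jog_arm --pt "0 0 0 2 0.1 -0.45 6" --pt "0 0 0 3 0 0 6" --pt "0 0 0 3 0 0 6" --pt "0 0 0 1 0 0 6" --pt "0 0 0 0 0 0 6" --pt "0 0 0 0 0 0 6"

```text
time: 17.35
position: [0.4786, -0.1799, 0.0596]
tool_rot: [-1.082, 1.285, 1.079]
ft_force: [0.5, -0.4, 0.9]
grip_width: 0.688
```

```bash
python3 -c "
from plan import *
plan(.4773,-.1785,.004,80)
i,d=get_image('scene');np.savez('s11.npz',i=i,d=d);crop(i,345,250,80,80,7,'pics/s11.png',5)
"
```

```text
t 17.35 pos [ 0.4786 -0.1799  0.0596] jaw heading 80.06 toolx [ 0.0022 -0.0002 -1.    ] q [-0.2698  0.1671  0.6279  1.9826 -0.1153  1.0241  1.8087] F [ 0.5383 -0.4169  0.8644] w 5.988277144022225
turn deg [0.0612 0.0123 0.1266] | shift cm in turned frame [5.5616 0.1494 0.1173] | in current [5.5613 0.1615 0.1162]
```

View pics/s11.png

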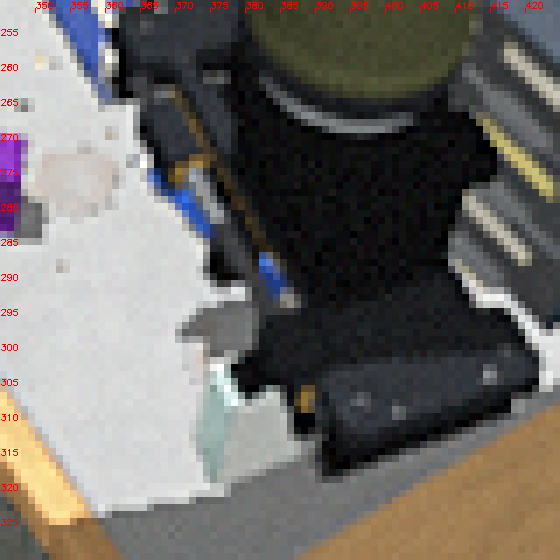

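Emit:
jog_arm --pt "0 0 0 0 0.15 0.12 6" --pt "0 0 0 1 0 0 6" --pt "0 0 0 1 0 0 6" --pt "0 0 0 1 0 0 6" --pt "0 0 0 0 0 0 6"

```text
time: 18.02
position: [0.4751, -0.1782, 0.0271]
tool_rot: [-1.079, 1.288, 1.082]
ft_force: [-0.0, 1.0, 0.4]
grip_width: 0.688
```

```bash
python3 -c "
from plan import *
plan(.4773,-.1785,.004,80)"
```

```text
t 18.025 pos [ 0.4751 -0.1782  0.0271] jaw heading 80.04 toolx [-0.0025  0.0002 -1.    ] q [-0.2579  0.2126  0.62    2.0138 -0.1492  0.9615  1.8344] F [-0.0413  1.0493  0.386 ] w 5.985657432161711
turn deg [ 0.036  -0.0157 -0.1407] | shift cm in turned frame [ 2.3077 -0.2186  0.0129] | in current [ 2.3071 -0.2243  0.0134]
```

Emit:
jog_arm --pt "0 0 0 0.5 -0.15 0 6" --pt "0 0 0 0.5 0 0 6" --pt "0 0 0 0 0 0 6" --pt "0 0 0 0 0 0 6" --pt "0 0 0 0 0 0 6"

```text
time: 18.65
position: [0.4778, -0.1787, 0.0186]
tool_rot: [-1.08, 1.286, 1.08]
ft_force: [-0.3, -0.5, 0.3]
grip_width: 0.688
```

```bash
python3 -c "
from plan import *
plan(.4773,-.1785,.004,80)"
```

```text
t 18.65 pos [ 0.4778 -0.1787  0.0186] jaw heading 80.04 toolx [ 0.0005  0.     -1.    ] q [-0.2521  0.2302  0.6165  2.0161 -0.1641  0.9425  1.8458] F [-0.3073 -0.4723  0.284 ] w 5.98802515538301
turn deg [0.0417 0.0081 0.0297] | shift cm in turned frame [1.4588 0.0579 0.0134] | in current [1.4588 0.0587 0.0133]
```

Emit:
jog_arm --pt "0 0 0 0.5 0.05 0 6" --pt "0 0 0 0.5 0 0 6" --pt "0 0 0 0.4 0 0 6" --pt "0 0 0 0 0 0 6" --pt "0 0 0 0 0 0 4.5" --pt "0 0 0 0 0 0 3.5" --pt "0 0 0 0 0 0 2.5" --pt "0 0 0 0 0 0 1.5" --pt "0 0 0 0 0 0 1.5" --squeeze 12

```text
time: 19.77
position: [0.4772, -0.1787, 0.0044]
tool_rot: [-1.08, 1.286, 1.08]
ft_force: [-0.4, 0.1, 0.4]
grip_width: 0.252
```

Emit:
jog_arm --pt "0 0 0 0 0 0 1.5" --pt "0 0 0 0 0 0 1.5" --squeeze 20

```text
time: 20.02
position: [0.4772, -0.1787, 0.0044]
tool_rot: [-1.08, 1.286, 1.08]
ft_force: [-0.5, -0.2, 1.7]
grip_width: 0.247
```

```bash
python3 -c "
from plan import *
plan(.4773,-.1785,.15,80)
i,d=get_image('scene');np.savez('s12.npz',i=i,d=d);crop(i,345,260,80,75,7,'pics/s12.png',5)"
```

```text
t 20.025 pos [ 0.4772 -0.1787  0.0044] jaw heading 80.04 toolx [ 0.0001 -0.     -1.    ] q [-0.2442  0.2528  0.6106  2.0267 -0.1821  0.9142  1.8603] F [-0.5492 -0.2425  1.68  ] w 2.1469668893832883
turn deg [0.0443 0.0008 0.0085] | shift cm in turned frame [-14.5579  -0.0069   0.0169] | in current [-14.5579  -0.0091   0.0171]
```

View pics/s12.png

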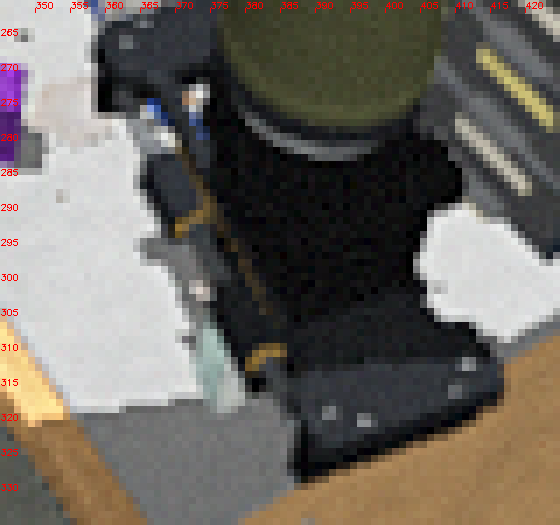

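Emit:
jog_arm --pt "0 0 0 -0.5 0 0 1.5" --pt "0 0 0 -1.5 0 0 1.5" --pt "0 0 0 -3 0 0 1.5" --pt "0 0 0 -4 0 0 1.5" --pt "0 0 0 -4 0 0 1.5" --pt "0 0 0 -3 0 0 1.5" --pt "5 0 0 -1 0 0 1.5" --pt "9 0 0 0 0 0 1.5" --pt "9 0 0 0 0 0 1.5" --pt "9 0 0 0 0 0 1.5" --squeeze 20

```text
time: 21.32
position: [0.4772, -0.1788, 0.1754]
tool_rot: [-0.651, 1.47, 0.65]
ft_force: [-0.0, -0.9, -1.4]
grip_width: 0.251
```

Emit:
jog_arm --pt "9 0 0 0 0 0 1.5" --pt "9 0 0 0 0 0 1.5" --pt "9 0 0 0 0 0 1.5" --pt "9 0 0 0 0 0 1.5" --pt "9 0 0 0 0 0 1.5" --pt "5.4 0 0 0 0 0 1.5" --pt "0 0 0 0 0 0 1.5"

```text
time: 22.2
position: [0.4772, -0.1788, 0.1752]
tool_rot: [0.032, 1.57, -0.032]
ft_force: [-0.0, -0.2, -0.9]
grip_width: 0.256
```

```bash
python3 -c "
from plan import *
plan(.4616,.33,.15,-2.3)"
```

```text
t 22.2 pos [ 0.4772 -0.1788  0.1752] jaw heading -2.31 toolx [ 0.0011  0.0001 -1.    ] q [-0.3375  0.0283  0.6614  1.8569 -0.0187  1.2615  0.2891] F [-0.0042 -0.1796 -0.8925] w 2.2311922231296246
turn deg [-0.0127  0.0602 -0.01  ] | shift cm in turned frame [ 2.5194 50.7732 -3.5997] | in current [ 2.5245 50.772  -3.6136]
```

Emit:
jog_arm --pt "0 0 0 0 1.5 0 1.5" --pt "0 0 0 0 3 0 1.5" --pt "0 0 0 0 4.5 0 1.5" --pt "0 0 0 0 4.5 0 1.5" --pt "0 0 0 0 4.5 0 1.5" --pt "0 0 0 0 4.5 0 1.5" --pt "0 0 0 0 4.5 -0.3 1.5" --pt "0 0 0 0 4.5 -0.5 1.5" --pt "0 0 0 0 4.5 -0.5 1.5" --pt "0 0 0 0 4.5 -0.5 1.5"

```text
time: 23.45
position: [0.4748, 0.2293, 0.1747]
tool_rot: [0.031, 1.57, -0.03]
ft_force: [0.9, -0.3, -0.7]
grip_width: 0.255
```

Emit:
jog_arm --pt "0 0 0 0 4.5 -0.5 1.5" --pt "0 0 0 0 3 -0.5 1.5" --pt "0 0 0 0 2 -0.5 1.5" --pt "0 0 0 0 0.8 -0.3 1.5" --pt "0 0 0 1 0 0 1.5" --pt "0 0 0 1.5 0 0 1.5" --pt "0 0 0 0 0 0 1.5" --pt "0 0 0 0 0 0 1.5"

```text
time: 24.45
position: [0.4623, 0.3298, 0.1492]
tool_rot: [0.033, 1.571, -0.033]
ft_force: [0.3, -0.6, -2.0]
grip_width: 0.256
```

```bash
python3 -c "
from plan import *
plan(.4616,.33,.0594,-2.3)
i,d=get_image('scene');np.savez('s13.npz',i=i,d=d);crop(i,265,140,85,80,9,'pics/s13.png',5)"
```

```text
t 24.45 pos [0.4623 0.3298 0.1492] jaw heading -2.42 toolx [-0.0001 -0.0003 -1.    ] q [-0.834   0.1801  0.1879  1.7409 -0.0354  1.2241 -0.6792] F [ 0.2977 -0.5837 -1.9503] w 2.2276014546402396
turn deg [-0.1164 -0.0044  0.0152] | shift cm in turned frame [ 8.983   0.0214 -0.0738] | in current [ 8.983   0.0237 -0.0732]
```

View pics/s13.png

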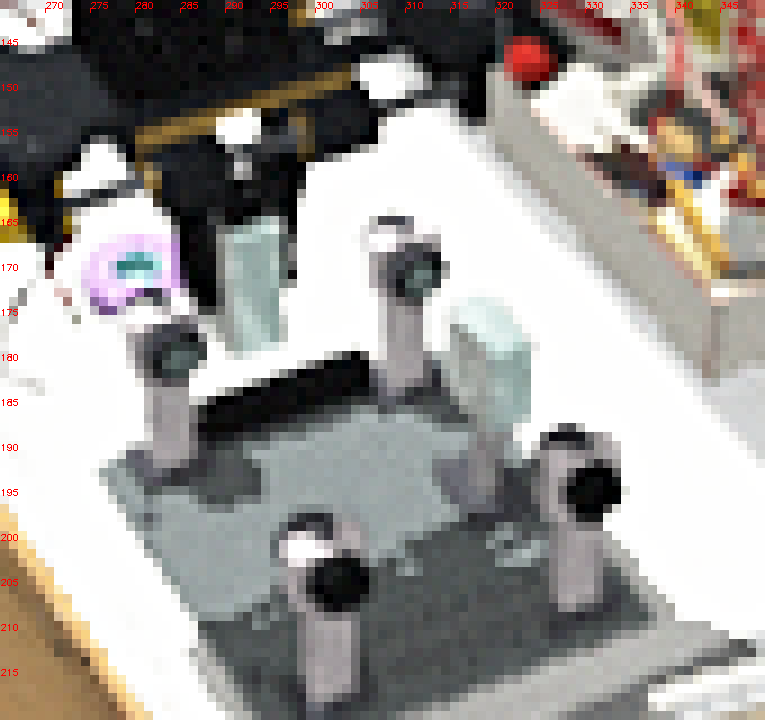

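Emit:
jog_arm --pt "0 0 0 1 0 0 1.5" --pt "0 0 0 1.5 0 0 1.5" --pt "0 0 0 1.5 0 0 1.5" --pt "0 0 0 1.5 0 0 1.5" --pt "0 0 0 1.5 0 0 1.5" --pt "0 0 0 1 0 0 1.5" --pt "0 0 0 1 0 0 1.5" --pt "0 0 0 0 0 0 1.5" --pt "0 0 0 0 0 0 1.5" --pt "0 0 0 0 0 0 1.5"

```text
time: 25.75
position: [0.4625, 0.3308, 0.06]
tool_rot: [0.033, 1.57, -0.032]
ft_force: [-0.1, 0.4, -0.7]
grip_width: 0.254
```

```bash
python3 -c "
from plan import *
np.set_printoptions(linewidth=250)
plan(.4616,.33,.0594,-2.3)
D=[]
for k in range(4):
  i,d=get_image('scene');D.append(d)
d=np.median(D,0)
np.savez('s14.npz',i=i,d=d);crop(i,265,145,85,80,9,'pics/s14.png',5)
P=cloud('scene',d)
for v in range(172,208,1): print(v,[tuple((P[v,u]*1000).round().astype(int).tolist()) for u in range(286,298)])
"
```

```text
t 25.75 pos [0.4625 0.3308 0.06  ] jaw heading -2.36 toolx [ 0.001   0.0008 -1.    ] q [-0.8269  0.264   0.1824  1.8322 -0.0547  1.049  -0.6646] F [-0.0845  0.4309 -0.7037] w 2.20709945044139
turn deg [-0.0562  0.0542 -0.0482] | shift cm in turned frame [ 0.0606 -0.0788 -0.0863] | in current [ 0.0605 -0.0789 -0.0863]
172 [(433, 306, 193), (437, 307, 190), (441, 309, 187), (444, 306, 188), (447, 306, 187), (450, 305, 186), (454, 305, 185), (458, 306, 182), (461, 305, 182), (465, 305, 180), (469, 306, 177), (473, 306, 176)]
173 [(433, 307, 188), (437, 307, 186), (440, 307, 185), (443, 306, 184), (447, 307, 182), (450, 304, 183), (454, 307, 179), (458, 306, 178), (462, 308, 175), (465, 306, 175), (469, 306, 173), (474, 310, 169)]
174 [(432, 306, 184), (436, 306, 183), (439, 306, 181), (444, 309, 177), (448, 308, 176), (451, 308, 175), (454, 307, 175), (502, 399, 88), (476, 337, 144), (475, 327, 152), (475, 320, 157), (475, 311, 163)]
175 [(432, 307, 179), (435, 305, 179), (439, 306, 177), (443, 307, 175), (535, 495, 0), (538, 493, 1), (542, 491, 1), (545, 488, 1), (476, 337, 139), (476,
[... 5805 characters left out ...]
57, 334, 11), (460, 331, 12), (463, 329, 11), (466, 328, 11), (469, 325, 12), (439, 255, 87), (440, 249, 92)]
205 [(438, 337, 12), (442, 337, 10), (444, 333, 13), (447, 329, 15), (451, 330, 11), (454, 328, 12), (457, 326, 12), (461, 325, 11), (464, 323, 11), (467, 320, 12), (439, 256, 81), (441, 251, 84)]
206 [(436, 333, 11), (439, 331, 12), (442, 329, 12), (446, 328, 11), (449, 326, 11), (452, 323, 12), (455, 322, 11), (458, 320, 11), (462, 319, 10), (465, 318, 10), (439, 255, 77), (440, 249, 81)]
207 [(434, 329, 10), (437, 326, 12), (440, 324, 12), (443, 323, 11), (446, 320, 12), (449, 318, 13), (453, 317, 11), (456, 316, 11), (458, 312, 13), (462, 312, 11), (466, 311, 10), (440, 251, 75)]
```

View pics/s14.png

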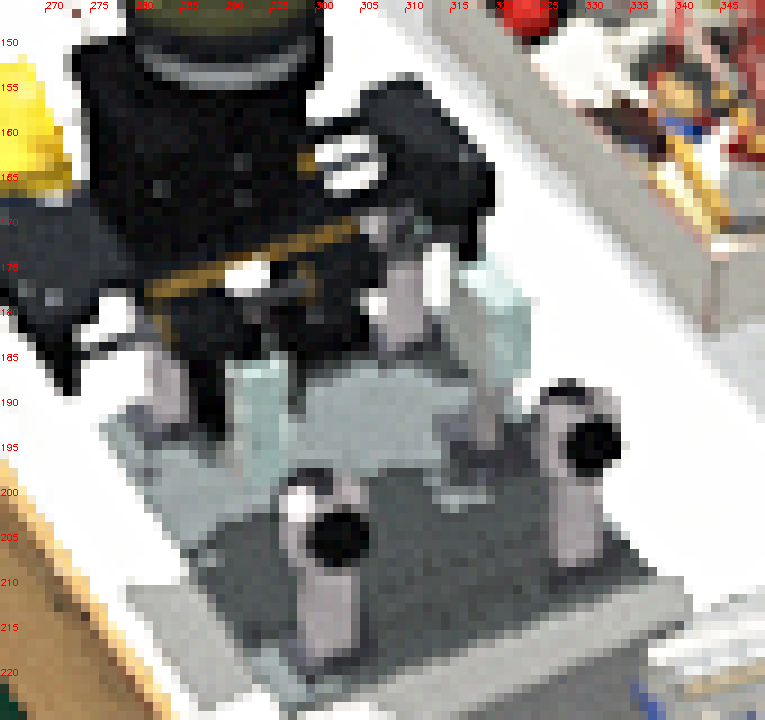

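```bash
python3 -c "
from plan import *
for f in ('scene0','s14','s13'):
  d=np.load(f+'.npz')['d'];P=cloud('scene',d)
  for nm,(u0,v0) in (('near-left',(283,179)),('far-left',(311,171))):
    Q=P[v0-3:v0+4,u0-3:u0+4].reshape(-1,3);Q=Q[(abs(Q[:,2]-.085)<.02)];print(f,nm,len(Q),np.median(Q,0))
P=cloud('scene',np.load('scene0.npz')['d'])
for v in range(173,187): print(v,[tuple((P[v,u]*1000).round().astype(int).tolist()) for u in range(279,289)])
"
```

```text
scene0 near-left 47 [0.4561 0.3895 0.091 ]
scene0 far-left 38 [0.5669 0.385  0.088 ]
s14 near-left 0 [nan nan nan]
s14 far-left 16 [0.5643 0.3852 0.094 ]
s13 near-left 47 [0.4571 0.3904 0.0903]
s13 far-left 36 [0.5675 0.385  0.0891]
173 [(457, 423, 94), (459, 418, 97), (459, 409, 104), (462, 407, 104), (465, 405, 103), (470, 407, 100), (472, 404, 102), (526, 513, 1), (529, 510, 3), (534, 513, -2)]
174 [(452, 412, 99), (456, 411, 99), (458, 408, 100), (459, 401, 104), (464, 403, 101), (469, 405, 98), (471, 402, 99), (475, 401, 98), (527, 507, 0), (530, 504, 1)]
175 [(449, 406, 100), (453, 405, 99), (455, 402, 101), (459, 401, 100), (463, 401, 98), (468, 403, 94), (468, 396, 100), (475, 402, 93), (526, 505, -4), (529, 502, -2)]
176 [(448, 403, 98), (450, 398, 101), (454, 400, 98), (459, 402, 95), (462, 400, 95), (463, 394, 98), (469, 399, 92), (474, 399, 90), (521, 495, 1), (527, 497, -3)]
177 [(448, 405, 92), (450, 400, 95), (454, 401, 92), (456, 395, 96), (458, 392, 97), (463, 393, 95), (465, 390, 96), (468, 388, 96), (518, 489, 1), (522, 489, 0)]
178 [(448, 405, 87), (450, 400, 90),
[... 645 characters left out ...]
, 409, 63), (452, 399, 71), (450, 385, 82), (455, 387, 79), (457, 384, 80), (461, 383, 79), (500, 463, 2), (505, 463, 0), (507, 458, 2)]
183 [(474, 472, 1), (454, 414, 54), (452, 400, 65), (456, 399, 64), (461, 403, 59), (465, 403, 57), (467, 398, 60), (498, 457, 2), (501, 456, 1), (505, 455, 1)]
184 [(471, 465, 2), (451, 409, 54), (452, 400, 60), (455, 399, 59), (459, 399, 58), (463, 397, 57), (467, 398, 55), (495, 452, 1), (483, 415, 36), (484, 409, 39)]
185 [(471, 466, -4), (453, 412, 46), (452, 402, 53), (456, 400, 53), (460, 400, 52), (463, 400, 51), (466, 396, 52), (476, 410, 37), (478, 406, 39), (484, 409, 34)]
186 [(466, 455, 1), (470, 455, -1), (452, 403, 48), (456, 401, 48), (458, 398, 49), (465, 403, 42), (466, 398, 46), (476, 410, 32), (477, 403, 37), (482, 405, 33)]
  return _methods._mean(a, axis=axis, dtype=dtype,
  ret = um.true_divide(
```

Emit:
jog_arm --pt "0 0 0 0.05 -0.05 -0.09 1.5" --pt "0 0 0 0 0 0 1.5" --pt "0 0 0 0 0 0 1.5" --pt "0 0 0 0 0 0 1.5" --pt "0 0 0 0 0 0 1.5" --pt "0 0 0 0 0 0 1.5"

```text
time: 26.7
position: [0.4612, 0.33, 0.0589]
tool_rot: [0.032, 1.571, -0.032]
ft_force: [-0.4, -0.2, -0.9]
grip_width: 0.253
```

```bash
python3 -c "
from plan import *
plan(.4616,.3303,.0594,-2.3)
i,d=get_image('scene');crop(i,265,145,85,80,9,'pics/s15.png',5);P=cloud('scene',d)
Q=P[188:197,292:296].reshape(-1,3);print('window face',np.median(Q,0))
t,e=get_image('top');crop(t,240,150,85,75,9,'pics/t15.png',5)"
```

```text
t 26.7 pos [0.4612 0.33   0.0589] jaw heading -2.36 toolx [ 0.  0. -1.] q [-0.8272  0.2632  0.1822  1.8358 -0.0544  1.0474 -0.6651] F [-0.4172 -0.1504 -0.8928] w 2.2011207838610987
turn deg [-0.0564  0.0025 -0.0025] | shift cm in turned frame [-0.0534  0.0337  0.0432] | in current [-0.0534  0.0338  0.0432]
window face [0.4584 0.3101 0.0886]
```

View pics/s15.png

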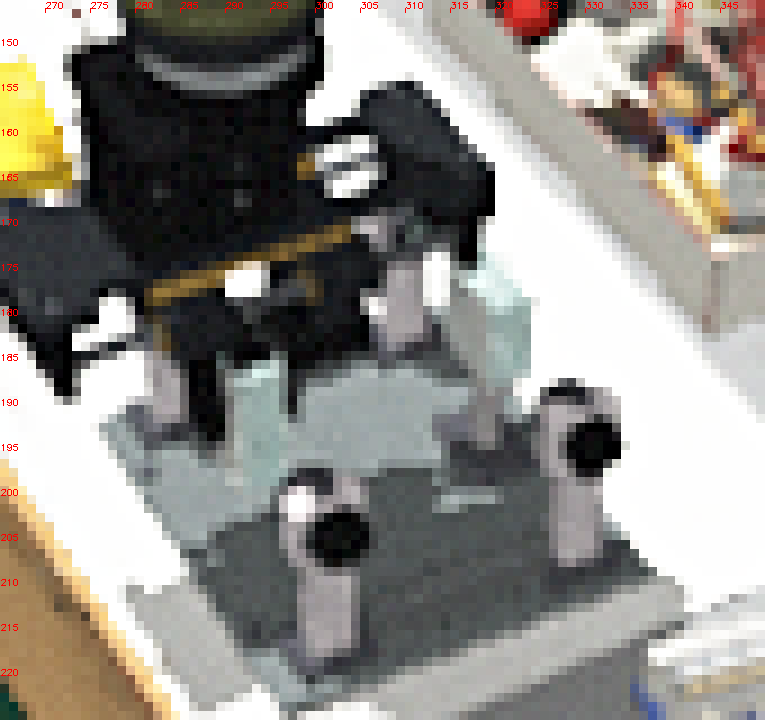

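The picture shows the cell, its window at (292,192), held between the near barrels. The reference block stands on the pedestal at (318,182). The readings agree to about half a millimetre, so I'm handing in.

```bash
python3 -c "
from bench import *
print(close_job())"
```

```text
the job is handed in; nothing more can be done
None
```

I placed the reference block on the pedestal and let go. I then picked up the stoppered cell and handed the job in at about 27 s, still holding the cell in the open light path. Both pieces were gripped on their frosted faces only, and nothing else on the bench was touched as far as I saw.

**Reference block:** The top camera put it at (0.5706, 0.3270). It put the pedestal between (0.5697, 0.3270) and (0.5716, 0.3261), depending on the method. The block is upright, its windows are along the light path, and it is centred to about 1 mm.

**Sample cell:** The last reading was about 0.4 mm from the target in x, 0.3 mm in y and 0.5 mm in z. The windows face the barrels, the tool is vertical, and the grip opening is 22 mm at 20 N. There was no contact force beyond sensor noise.

**Checks that disagreed:**
- **Reported tool height:** In both cameras the gripper sits about 36 mm higher than the reported TCP height. I descended by what the cameras showed and set heights relative to where each piece was gripped, because the reading is wrong in absolute terms.
- **Scene camera:** It reads about 3 mm low in x, and 0 to 3 mm low in y depending on place, compared with the top camera. I compared each piece with the bridge in the same camera instead.
- **Block along the light path:** The scene depth suggested up to about 1 mm of remaining offset, while the top camera suggested about 0.2 mm. I split the difference with a 0.5 mm correction.

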